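# Swap monitor batteries in the desk charger

### The job

Put the drained battery pack that is standing on the table into the free bay of the two-bay charger, fully home, level and square, and let go of it. Then take hold of the charged pack, which sits tight in the other bay: rock it side to side along its long side until it comes free, keeping the charger on the table, and finish still holding it upright, just clear above its bay. Leave the other things on the table where they are.

Things in the scene. Friction and masses are not known exactly. Their poses are not given: they have to be found in the camera images.
- drained_center (a point): Centre of the drained battery pack that stands upright on the table: a grey plastic brick 64 mm long (its x), 30 mm thick (its y), 80 mm tall (its z), about 250 g; its foot is 40 mm below this point. Its black foot is set in 3 mm at the two ends and tapers over its lowest 7 mm, 4 mm in on each broad side, to lead it into the bay. It is the same either way round.
- drained_foot (a point): Centre of the underside of the drained pack (40 mm below its centre).
- drained: The drained pack; origin at the centre of its underside, x along its 64 mm side, y across its 30 mm thickness, z up.
- charged_center (a point): Centre of the charged battery pack, the same in size and looks as the drained one (64 x 30 x 80 mm, x long, y thick, z up, about 250 g); at the start it stands in the tight bay, its lowest 26 mm sunk in the bay and 54 mm sticking out above the rim.
- charged_foot (a point): Centre of the underside of the charged pack (40 mm below its centre).
- charged: The charged pack; origin at the centre of its underside, x along its 64 mm side, z up. Leaning it about its thickness axis (y) frees one end at a time: one end slides up 4 to 8 mm while the other stays, then the other way, a few times over, until its underside is some 15 mm above the bay floor and the springs let go (the rim is 26 mm above the floor). Leaning it takes about 0.7 Nm: grip firmly.
- charger: White two-bay desk charger, 201 mm deep (x, from 108 mm in front of the origin to 93 mm behind), 216 mm wide (y), loose on the table on its own weight (about 1 kg). Origin on the table under it; -x is the low front console, z up. The bays lie 18 mm behind (+x) and 50 mm to either side: the free one at +y, the tight one at -y. Their rim is 46 mm above the origin and their floors 20 mm.
- free_bay (a point): Centre of the floor of the free (empty) bay. The bay is a pocket 68 mm along the charger's x by 34 mm along its y, 26 mm deep; its soft end springs (about 1.5 N each) give way when the pack is pushed in.
- tight_bay (a point): Centre of the floor of the other bay, same size, 100 mm beside the free one along the charger's y. A steel leaf spring at each 64 mm end, 16 mm above the floor, squeezes the charged pack with 17 N (10 N drag an end). Pulled straight up (20 N) the charger comes up too. The pack can lean about 0.1 rad either way when fully down, more as it rises.
- lean_mark (a point): A direction only, fixed in the charger at the mouth of the tight bay: its z axis leans 0.5 rad from the charger's z towards the charger's +x; the rules use it to tell which way the charged pack leans.
- amber_jar: Bystander: small amber jar, 52 mm wide, 66 mm tall; origin under its centre.
- tape_roll: Bystander: roll of bandage tape lying flat, 72 mm wide, 25 mm tall.
- cup: Bystander: steel cup, 72 mm wide, 75 mm tall.
- clipper: Bystander: cordless hair clipper lying down, about 165 mm long, 36 mm tall.
- spray: Bystander: white bottle 66 mm wide, 190 mm tall.
Mind the look-alikes: they are no part of the job. Leave any brown or orange look-alike of the drained alone.

How it is judged:
By the outcome, as a careful person would: the job done as asked, in the order asked, and still so for the second after the job is handed in, while the arm keeps its last pose, push and grip.
It also fails if it takes over 45 s, if anything falls off the work surface, if the arm or the gripper's body presses on something with over 40 N, if the wrist force passes 120 N, or if a joint passes its speed limit or range.

### The arm

A 7-joint arm with a two-finger parallel gripper is mounted at the origin on the work surface. World frame = base frame: x ahead of the robot, y to its left, z up, the work surface at z = 0. Lengths are in m, angles in rad, forces in N, time in s.
With the tool pointing down it reaches from about 0.4 to 0.875 m from the base axis. Payload 19.3 kg.
Tool frame: the origin (TCP) lies at the very end of the fingers, on their centre line; the grasp point (between the pads) lies 19 mm behind it; x points along the fingers, y is the direction in which the jaws open and shut, and the axes are right-handed (so a half turn about x gives the same grasp; the last joint's range is limited). The gripper opens to 85 mm and grips with 20 to 120 N. Pads are 22 mm wide; open, the fingers measure 114 mm over their backs; the gripper's body (76 mm by 85 mm) begins 54 mm behind the grasp point. The pads swing forward as they close: fully open they stand 13 mm farther back than shut.
Start: joints at [-1.219, 0.521, -0.036, 1.599, 0.021, 1.021, -0.113], TCP at [0.256, 0.57, 0.231] pointing down, gripper open.
Joint ranges: [-2.91, 2.91], [-0.3, 2.13], [-1.5, 1.42], [0.17, 2.43], [-1.26, 4.41], [0.16, 1.93], [-2.52, 2.52]. Speed limits (rad/s): [1.89, 1.89, 2.39, 2.39, 3.01, 3.01, 3.01].

### API

Orientations are given as [roll, pitch, yaw] about the fixed x, y, z axes, in that order (R = Rz(yaw) Ry(pitch) Rx(roll)).
In Python, from workcell import bot, grab_frame, job_done gives the robot as it stands.
- The arm moves only by the shell command python3 -m pendant 'ROWS' [OPENING] [FORCE]. ROWS is JSON, a list of rows, each a list of 4 numbers: the shift along the tool's x, y, z in mm, then the turn about the tool's x in degrees. A call has 1 to 12 rows; each row shifts and turns the commanded pose from where the row before left it, along the tool's axes as they then stand; what a row does not reach is not made up. A row lasts 1/8 s, in which the tool goes at most 62.5 mm and 10.7 degrees, less where a joint would pass 70% of its speed; a pose out of reach is approached as far as the arm can. A call is refused whole if a number of a shift passes 62.5 or a number of a turn 10.7, either way. A call with a gripper value outside its range is refused whole. OPENING is the opening, from -1 (shut) to 1 (fully open), set as the call begins (- or left out, the last holds). The fingers move at their own pace and stop on an object; FORCE is the grip in N (left out, the last holds). Time passes only in rows, so rows that do not move let the fingers close. It gives the time, the measured TCP pose, the force and the opening at its end, in the units of the state.
- bot.observe(): the state, without advancing time (a new reading comes with each control period).
- grab_frame(name): name is "scene" or "side" or "wrist"; returns a dict with "img" (420x560x3 uint8, red, green, blue), "fovy" (degrees; the focal length in pixels is half the picture's height over the tangent of half this angle, whatever the lens; pixels are square), "cx", "cy" (the principal point, pixels), "R" (3x3) and "t" (3): a world point X has camera coordinates R X + t. Camera axes: x right, y down, z forward; pixel columns grow to the right and rows downward; lengths in m; the calibration is good to about 2 mm. The wrist camera is an equidistant fisheye: a pixel r from the principal point sees the ray r / f radians off the axis. A picture is of the moment at which its call begins. There is no depth.
- job_done(): hands the job in, once; it reports no verdict.
The state is a dict: "clock": time; "qpos": joint angles; "qd": joint speeds; "joint_efforts": joint torques, N m; "position": TCP position; "tool_rot": TCP orientation; "force": force on the tool from outside, world axes, zero at the start; "moment": the same for the moment, N m; "grip_width": finger opening in m.
Only numpy, scipy, OpenCV 4.12 (cv2) and the standard library are available. Lean on these libraries where they do the work, as an engineer would, in place of code of your own. Each camera call takes 0.05 s, during which the arm holds its last target.

## Working session

There is one attempt and no reset: what is moved stays moved. The work goes in short steps, Python scripts to look and compute and a shell command to move; the robot and the scene stay as the last step left them, time stands still between calls to the robot, and variables do not carry over. Pictures are saved under pics/ and viewed, and the job is handed in when it is done.

```bash
ls; mkdir -p pics; python3 - <<'E'
from workcell import bot, grab_frame
import cv2,json
print(bot.observe())
for n in ["scene","side","wrist"]:
    f=grab_frame(n); cv2.imwrite(f"pics/{n}0.png",f["img"][:,:,::-1]); print(n,f["fovy"],f["cx"],f["cy"],f["R"],f["t"])
E
```

```text
pics
{'clock': 0.0, 'qpos': array([-1.21916519,  0.52202885, -0.03628585,  1.59997619,  0.021202  ,
        1.02113274, -0.1128437 ]), 'qd': array([ 2.07836754e-03, -2.95284235e-04,  1.09808477e-03,  5.91609730e-05,
        1.49336809e-03,  1.39716862e-03,  4.84706109e-04]), 'joint_efforts': array([-1.20758928e-04, -9.27100396e+01,  1.98000446e+00, -3.69920218e+01,
        1.78606447e-02,  8.35432496e-03, -3.20570621e-05]), 'position': array([0.25581444, 0.56988247, 0.23072836]), 'tool_rot': array([-1.47938614,  1.56963602, -1.90130651]), 'force': array([-0.33548985, -0.07229282,  0.97504082]), 'moment': array([0.0576951 , 0.02207925, 0.05224729]), 'grip_width': 0.08572033363704423}
scene 45.722088833068824 271.4988981534257 203.29397954103172 [[ 0.10995154  0.99379305 -0.01691252]
 [ 0.82116929 -0.10041322 -0.56178126]
 [-0.55999255  0.04788067 -0.82711292]] [-0.06446335 -0.36734334  1.66577413]
side 44.02371239471347 286.13537589490085 204.92124334765649 [[ 0.8811715  -0.47261253 -0.01319816]
 [-0.37395216 -0.67959777 -0.6311154 ]
 [ 0.28930361  0.56105639 -0.77557666]] [-0.44031124  0.23476002  1.44999807]
wrist 65.70646984690485 280.60027504171666 206.46385142876238 [[ 0.40912214  0.91247784 -0.00180405]
 [ 0.87672196 -0.39254092  0.27797523]
 [ 0.25293808 -0.11530747 -0.96058655]] [-0.62454468 -0.03522435  0.38004099]
```

View pics/scene0.png

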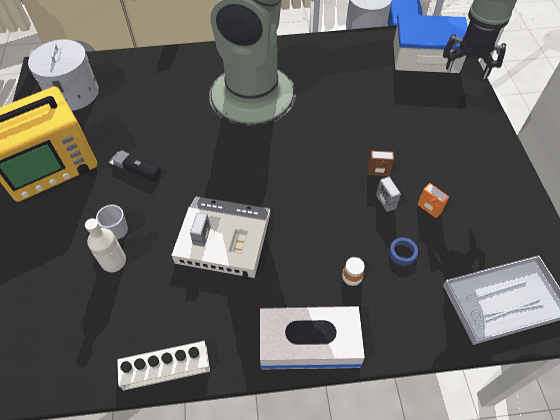

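View pics/side0.png

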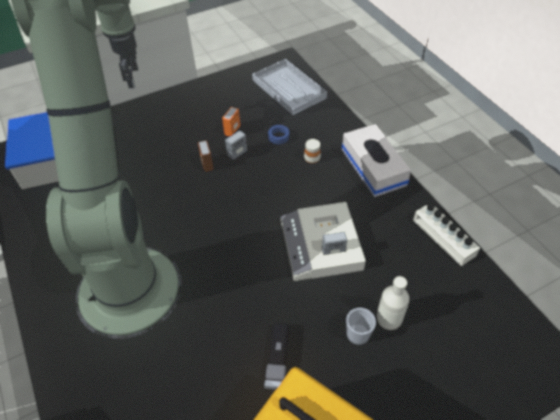

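View pics/wrist0.png

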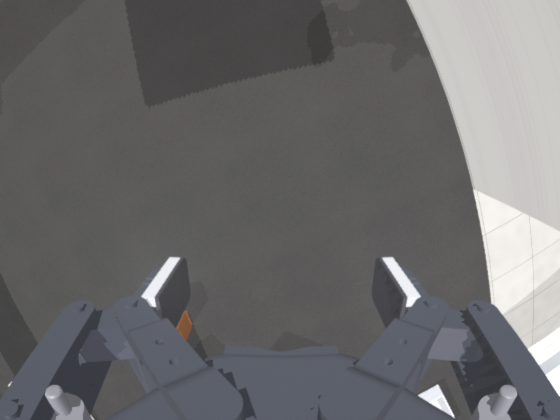

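The scene view shows the grey pack at about (388,193), with the brown one at (380,163) and the orange one at (432,200). The charger is at about (221,237), its free bay at (239,241) and the charged pack at (200,230). I'll enlarge these areas.

```bash
cat > h.py <<'E'
import numpy as np,cv2
from workcell import bot,grab_frame
def ray(f,u,v):
    fo=f["img"].shape[0]/2/np.tan(np.radians(f["fovy"])/2)
    d=np.array([(u-f["cx"])/fo,(v-f["cy"])/fo,1.0])
    R=np.array(f["R"]);t=np.array(f["t"])
    return -R.T@t, R.T@d
def plane(f,u,v,z):
    o,d=ray(f,u,v); return o+d*(z-o[2])/d[2]
def proj(f,X,fish=False):
    fo=f["img"].shape[0]/2/np.tan(np.radians(f["fovy"])/2)
    c=np.array(f["R"])@np.array(X)+np.array(f["t"])
    if fish:
        r=np.hypot(c[0],c[1]);th=np.arctan2(r,c[2]);return f["cx"]+fo*th*c[0]/r,f["cy"]+fo*th*c[1]/r
    return f["cx"]+fo*c[0]/c[2],f["cy"]+fo*c[1]/c[2]
def crop(f,u0,v0,w,h,s,fn):
    im=cv2.resize(f["img"][v0:v0+h,u0:u0+w,::-1],None,fx=s,fy=s,interpolation=cv2.INTER_CUBIC)
    for k in range(0,w,10): cv2.line(im,(k*s,0),(k*s,6),(0,0,255),1); cv2.putText(im,str(u0+k),(k*s,16),0,.35,(0,0,255),1)
    for k in range(0,h,10): cv2.line(im,(0,k*s),(6,k*s),(0,0,255),1); cv2.putText(im,str(v0+k),(6,k*s+4),0,.35,(0,0,255),1)
    cv2.imwrite(fn,im)
E
python3 - <<'E'
from h import *
import pickle
f=grab_frame("scene");g=grab_frame("side");pickle.dump((f,g),open("f0.pkl","wb"))
crop(f,360,140,100,80,8,"pics/a1.png")
crop(f,165,185,115,95,7,"pics/a2.png")
crop(g,190,100,80,80,7,"pics/a3.png")
crop(g,270,190,110,95,7,"pics/a4.png")
E
```

```text
(no output)
```

View pics/a1.png

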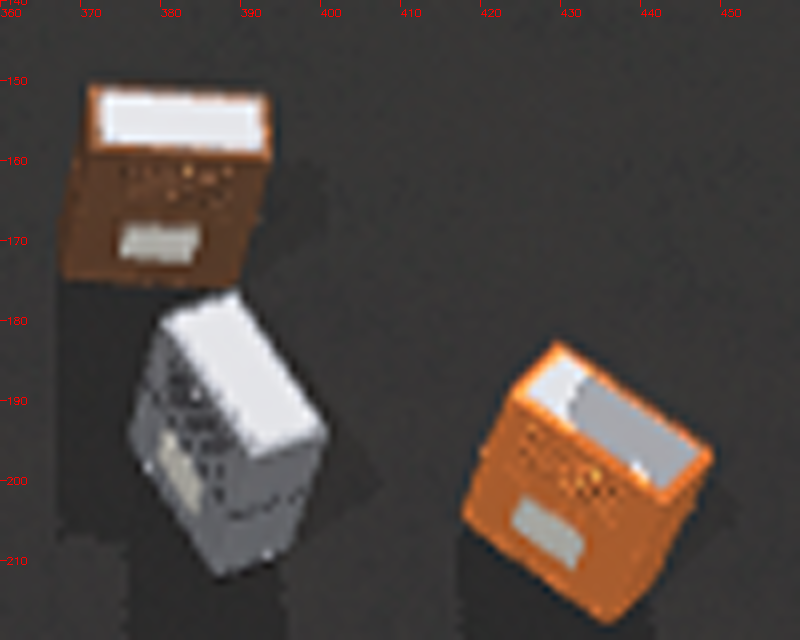

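View pics/a2.png

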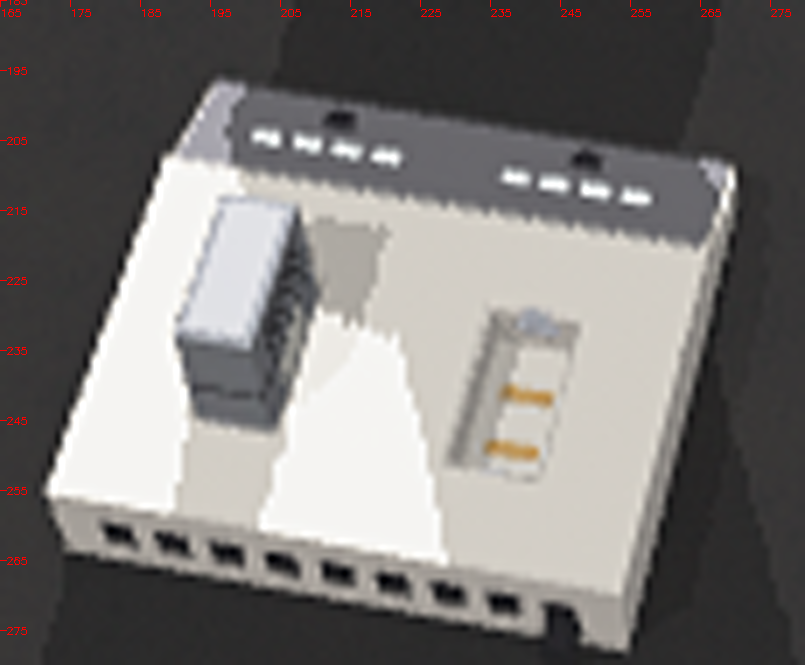

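View pics/a3.png

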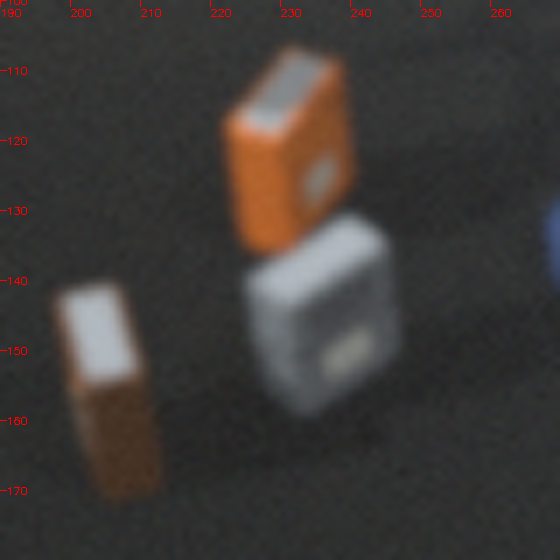

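View pics/a4.png

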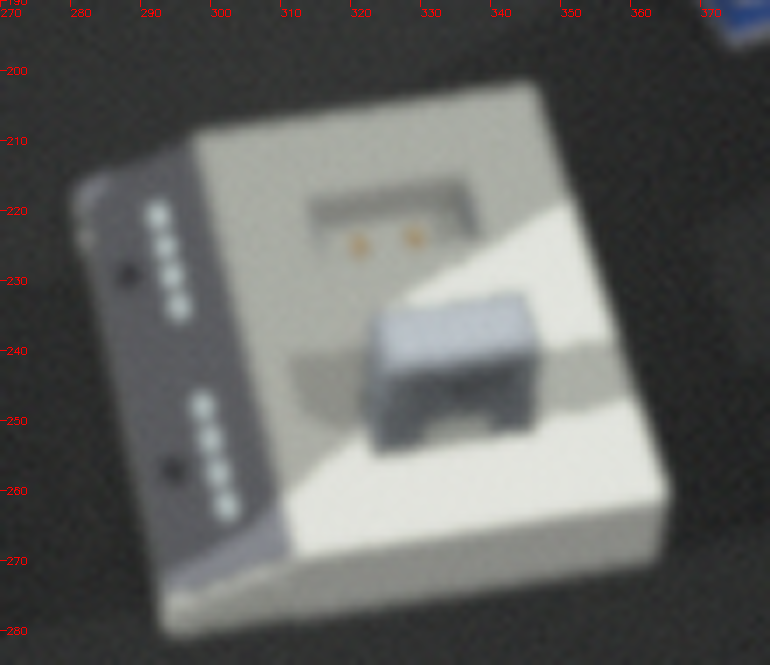

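```bash
cat > fit.py <<'E'
from h import *
from scipy.optimize import least_squares
def fit(obs,x0,frames):
    # obs: (cam, localXYZ, u,v)
    def res(p):
        c,s=np.cos(p[2]),np.sin(p[2]);r=[]
        for cam,L,u,v in obs:
            X=[p[0]+c*L[0]-s*L[1],p[1]+s*L[0]+c*L[1],L[2]]
            a=proj(frames[cam],X);r+= [a[0]-u,a[1]-v]
        return r
    return least_squares(res,x0,loss="soft_l1")
E
python3 - <<'E'
from fit import *
import pickle
f,g=pickle.load(open("f0.pkl","rb"));fr={"s":f,"d":g}
for n,z,pts in [("drained top",.08,[(389.4,176.5),(380,180.2),(391.5,197.2),(401,194)]),("dr bot",0,[(376.2,192.5),(387.7,212.1),(396.8,208.5)]),("freebay",.046,[(235,229.3),(247.6,231.4),(242.1,253.9),(229.3,251.7)]),("charged",.1,[(196.7,213.3),(207.6,214.6),(201,234.7),(190.4,233.1)])]:
    P=np.array([plane(f,u,v,z) for u,v in pts]);print(n,P[:,:2].round(4).tolist(),P.mean(0).round(4),np.linalg.norm(np.roll(P,-1,0)-P,axis=1).round(4))
# side
def s(u0,v0,sc,l): return [(u0+a/sc,v0+b/sc) for a,b in l]
for n,z,pts in [("drained top",.08,s(190,100,7,[(245,275),(290,302),(390,240),(345,212)])),("freebay",.046,s(270,190,7,[(308,195),(470,177),(480,237)])),("charged",.1,s(270,190,7,[(375,312),(385,362),(537,345),(525,293)]))]:
    P=np.array([plane(g,u,v,z) for u,v in pts]);print("side",n,P[:,:2].round(4).tolist(),P.mean(0).round(4),np.linalg.norm(np.roll(P,-1,0)-P,axis=1).round(4))
E
```

```text
drained top [[0.4545, 0.3402], [0.4637, 0.3119], [0.5226, 0.3291], [0.5155, 0.3566]] [0.4891 0.3345 0.08  ] [0.0298 0.0613 0.0285 0.0632]
dr bot [[0.4485, 0.3177], [0.5182, 0.3342], [0.5094, 0.3623]] [0.492  0.3381 0.    ] [0.0716 0.0295 0.0756]
freebay [[0.5511, -0.0923], [0.5616, -0.0597], [0.6266, -0.0793], [0.6163, -0.1114]] [ 0.5889 -0.0857  0.046 ] [0.0342 0.0679 0.0337 0.068 ]
charged [[0.5245, -0.185], [0.5318, -0.1572], [0.5898, -0.1759], [0.5819, -0.2022]] [ 0.557  -0.1801  0.1   ] [0.0287 0.0609 0.0274 0.06  ]
side drained top [[0.4544, 0.339], [0.4654, 0.3122], [0.5243, 0.3275], [0.5138, 0.3554]] [0.4895 0.3335 0.08  ] [0.029  0.0609 0.0299 0.0617]
side freebay [[0.5608, -0.0623], [0.626, -0.0871], [0.6128, -0.1164]] [ 0.5999 -0.0886  0.046 ] [0.0698 0.0321 0.075 ]
side charged [[0.5323, -0.161], [0.5234, -0.1835], [0.5798, -0.2052], [0.5891, -0.1815]] [ 0.5561 -0.1828  0.1   ] [0.0243 0.0604 0.0254 0.0604]
```

```bash
python3 - <<'E'
from fit import *
import pickle
f,g=pickle.load(open("f0.pkl","rb"));fr={"s":f,"d":g}
s=lambda a,b:(165+a/7,185+b/7)
d=lambda a,b:(270+a/7,190+b/7)
obs=[]
def add(c,L,p): obs.append((c,L,*p))
add("s",(.093,-.108,.046),s(45,492));add("s",(.093,.108,.046),s(625,597))
for (x,y),p in zip([(-1,-1),(-1,1),(1,1),(1,-1)],[(490,310),(578,325),(540,482),(450,467)]): add("s",(.018+x*.034,.05+y*.017,.046),s(*p))
for (x,y),p in zip([(-1,-1),(-1,1),(1,1),(1,-1)],[(222,198),(298,207),(252,348),(178,337)]): add("s",(.018+x*.0315,-.05+y*.0145,.1),s(*p))
for (x,y),p in zip([(-1,1),(1,1),(1,-1)],[(308,195),(465,177),(480,237)]): add("d",(.018+x*.034,.05+y*.017,.046),d(*p))
for (x,y),p in zip([(-1,1),(-1,-1),(1,-1),(1,1)],[(375,312),(385,362),(537,345),(525,293)]): add("d",(.018+x*.0315,-.05+y*.0145,.1),d(*p))
add("d",(.093,.108,.046),d(538,85));add("d",(.093,-.108,.046),d(668,498))
for sel in ("s","d","sd"):
    r=fit([o for o in obs if o[0] in sel],[.56,-.13,-.3],fr)
    p=r.x;c,sn=np.cos(p[2]),np.sin(p[2])
    print(sel,p.round(4),"free",(p[0]+c*.018-sn*.05).round(4),(p[1]+sn*.018+c*.05).round(4),"tight",(p[0]+c*.018+sn*.05).round(4),(p[1]+sn*.018-c*.05).round(4),np.abs(r.fun).reshape(-1,2).round(1).tolist())
o2=[]
s=lambda a,b:(360+a/8,140+b/8); d=lambda a,b:(190+a/7,100+b/7)
for (x,y),p in zip([(-1,1),(-1,-1),(1,-1),(1,1)],[(235,292),(160,322),(252,458),(328,432)]): o2.append(("s",(x*.0315,y*.0145,.08),*s(*p)))
for (x,y),p in zip([(-1,1),(-1,-1),(1,-1),(1,1)],[(245,275),(290,302),(390,240),(345,212)]): o2.append(("d",(x*.0315,y*.0145,.08),*d(*p)))
for sel in ("s","d","sd"):
    r=fit([o for o in o2 if o[0] in sel],[.49,.33,.28],fr);print(sel,r.x.round(4),np.abs(r.fun).round(1).tolist())
print("brown",[plane(f,*s(a,b),0).round(3)[:2] for a,b in [(65,280),(240,288)]])
from scipy.spatial.transform import Rotation as Ro
o=bot.observe();R=Ro.from_euler("xyz",o["tool_rot"]).as_matrix();print(R.round(3))
E
```

```text
s [ 0.5555 -0.1273 -0.3142] free 0.5881 -0.0853 tight 0.5572 -0.1804 [[0.2, 0.5], [0.3, 0.3], [0.5, 0.2], [0.4, 0.3], [0.2, 0.3], [0.2, 0.4], [0.2, 0.6], [0.2, 0.0], [0.1, 0.6], [0.7, 0.3]]
d [ 0.5548 -0.1305 -0.3269] free 0.5879 -0.0889 tight 0.5558 -0.1836 [[0.0, 0.2], [0.0, 0.7], [0.5, 0.3], [0.7, 0.1], [0.1, 1.3], [0.8, 0.4], [0.1, 0.6], [0.3, 0.1], [0.4, 0.2]]
sd [ 0.5554 -0.1282 -0.3213] free 0.5883 -0.0865 tight 0.5567 -0.1813 [[0.3, 0.2], [1.0, 0.6], [0.1, 0.1], [0.1, 0.1], [0.8, 0.1], [0.8, 0.3], [0.1, 0.7], [0.1, 0.1], [0.6, 0.5], [1.2, 0.1], [0.3, 0.7], [0.4, 1.4], [0.1, 1.0], [0.9, 0.7], [0.0, 0.6], [0.7, 0.4], [0.1, 1.3], [0.7, 0.6], [0.5, 0.7]]
s [0.4891 0.3344 0.2734] [0.1, 0.1, 0.1, 0.3, 0.0, 0.2, 0.1, 0.0]
d [0.4895 0.3335 0.2951] [0.3, 0.1, 0.3, 0.5, 0.3, 0.2, 0.3, 0.4]
sd [0.4894 0.3341 0.2807] [0.2, 0.2, 0.2, 0.2, 0.0, 0.3, 0.1, 0.0, 0.2, 0.1, 0.5, 0.4, 0.4, 0.2, 0.3, 0.4]
brown [array([0.384, 0.309]), array([0.395, 0.371])]
[[-0.     0.409  0.912]
 [-0.001  0.912 -0.409]
 [-1.    -0.001  0.   ]]
```

```bash
python3 -m pendant '[[0,-20,51.6,0],[0,-20,51.6,0],[0,-20,51.6,0],[0,-20,51.6,0],[0,-20,51.6,0],[0,-20,51.6,0],[0,0,0,-10],[0,0,0,-10],[0,0,0,-10],[0,0,0,-10],[0,0,0,0]]'
cat > st.py <<'E'
import sys
from h import *
from scipy.spatial.transform import Rotation as Ro
o=bot.observe();R=Ro.from_euler("xyz",o["tool_rot"]).as_matrix();p=o["position"]
print("t",round(o["clock"],2),"pos",p.round(4),"yangle deg",round(np.degrees(np.arctan2(R[1,1],R[0,1])),2),"F",o["force"].round(1),"M",o["moment"].round(2),"w",round(o["grip_width"],4),"xaxis",R[:,0].round(3))
if len(sys.argv)>3:
    t=np.array([float(a) for a in sys.argv[1:4]]);print("tool shift mm",(R.T@(t-p)*1000).round(1))
    if len(sys.argv)>4:
        d=float(sys.argv[4])-np.degrees(np.arctan2(R[1,1],R[0,1]));print("turn",round(-d,2))
E
python3 st.py .4894 .334 .041 105.9
```

```text
clock: 1.62
position: [0.4893, 0.3338, 0.2312]
tool_rot: [2.656, 1.57, 2.931]
force: [0.3, 0.2, -0.8]
grip_width: 0.0852
t 1.62 pos [0.4893 0.3338 0.2312] yangle deg 105.76 F [ 0.3  0.2 -0.8] M [ 0.01 -0.01 -0.02] w 0.0852 xaxis [-0.  0. -1.]
tool shift mm [190.2   0.2   0.2]
turn -0.14
```

```bash
python3 -m pendant '[[50,0,0,0],[40,0,0,0],[0,0,0,0]]'; python3 - <<'E'
from h import *
f=grab_frame("wrist");im=f["img"].copy()
import numpy as np
c,s=np.cos(.278),np.sin(.278)
for z in (.08,):
  pts=[]
  for a,b in [(-1,-1),(1,-1),(1,1),(-1,1)]:
    L=(a*.032,b*.015);pts.append(proj(f,[.4894+c*L[0]-s*L[1],.334+s*L[0]+c*L[1],z],True))
  cv2.polylines(im,[np.array(pts,int)],True,(255,0,0),1)
cv2.imwrite("pics/w1.png",im[:,:,::-1])
E
```

```text
clock: 2.0
position: [0.488, 0.3331, 0.1392]
tool_rot: [-2.72, 1.566, -2.447]
force: [0.2, -0.4, 0.8]
grip_width: 0.085
```

View pics/w1.png

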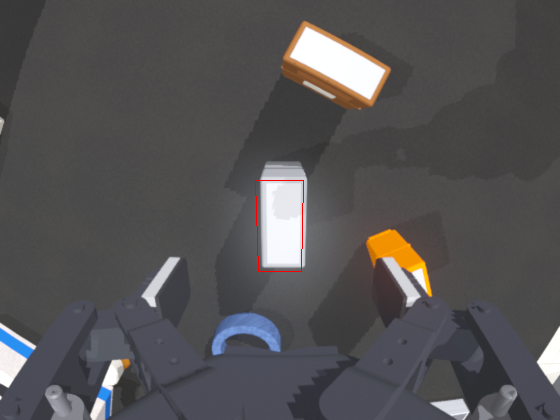

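```bash
python3 - <<'E'
from h import *
import pickle
f,g=pickle.load(open("f0.pkl","rb"))
s=lambda a,b:(360+a/8,140+b/8)
P=[plane(f,*s(a,b),0)[:2] for a,b in [(465,518),(610,622)]]+[plane(f,*s(a,b),.08)[:2] for a,b in [(558,342),(712,455),(660,505),(512,395)]]
c=np.array([.4894,.334]);th=.278
for p in P:
    d=p-c; print(p.round(3),"in pack frame x,y",(d@[np.cos(th),np.sin(th)]).round(3),(d@[-np.sin(th),np.cos(th)]).round(3))
E
python3 st.py .4894 .334 .041 105.9
```

```text
[0.504 0.425] in pack frame x,y 0.039 0.083
[0.553 0.463] in pack frame x,y 0.096 0.106
[0.489 0.443] in pack frame x,y 0.029 0.105
[0.54 0.48] in pack frame x,y 0.089 0.126
[0.557 0.457] in pack frame x,y 0.099 0.1
[0.508 0.421] in pack frame x,y 0.042 0.079
t 2.05 pos [0.489  0.3338 0.1412] yangle deg 105.67 F [ 0.6 -0.5  0.6] M [-0.   -0.04  0.02] w 0.0852 xaxis [-0.001 -0.001 -1.   ]
tool shift mm [1.002e+02 1.000e-01 6.000e-01]
turn -0.23
```

```bash
python3 -m pendant '[[50,0,0,0],[40,0,0,0],[10,0,0.5,0],[0,0,0,0]]'; python3 -m pendant '[[0,0,0,0],[0,0,0,0],[0,0,0,0],[0,0,0,0],[0,0,0,0],[0,0,0,0]]' -1 50; python3 st.py .4894 .334 .041 105.9
```

```text
clock: 2.55
position: [0.4905, 0.3346, 0.0428]
tool_rot: [0.267, 1.569, 0.543]
force: [0.1, -0.1, 0.5]
grip_width: 0.0853
clock: 3.3
position: [0.49, 0.3342, 0.042]
tool_rot: [0.222, 1.57, 0.499]
force: [-1.3, -0.9, 8.5]
grip_width: 0.0298
t 3.3 pos [0.49   0.3342 0.042 ] yangle deg 105.82 F [-1.3 -0.9  8.5] M [-0.29  0.23 -0.02] w 0.0298 xaxis [ 0.001  0.    -1.   ]
tool shift mm [ 1.  -0.  -0.7]
turn -0.08
```

```bash
python3 -m pendant '[[-30,0,0,0],[-55,0,0,0],[-55,0,0,0],[0,-54,-2.5,0],[0,-54,-2.5,0],[0,-54,-2.5,0],[0,-54,-2.5,0],[0,-54,-2.5,0],[0,-54,-2.5,0],[0,-54,-2.5,0],[0,-54,-2.5,0]]'; python3 -m pendant '[[0,0,0,10],[0,0,0,10],[0,0,0,10],[0,0,0,4],[0,0,0,0]]';python3 st.py .5883 -.0865 .08 71.8
python3 - <<'E'
from h import *
f=grab_frame("scene");g=grab_frame("side")
crop(f,165,165,120,105,6,"pics/b1.png")
crop(g,270,180,110,95,7,"pics/b2.png")
E
```

```text
clock: 4.68
position: [0.5884, -0.0887, 0.1814]
tool_rot: [2.371, 1.571, 2.648]
force: [0.1, 0.2, -3.0]
grip_width: 0.0297
clock: 5.3
position: [0.5881, -0.0868, 0.1812]
tool_rot: [-2.631, 1.57, -2.947]
force: [0.1, -0.1, -1.9]
grip_width: 0.0295
t 5.3 pos [ 0.5881 -0.0868  0.1812] yangle deg 71.87 F [ 0.1 -0.1 -1.9] M [ 0.01 -0.01  0.  ] w 0.0295 xaxis [-0. -0. -1.]
tool shift mm [1.012e+02 3.000e-01 1.000e-01]
turn 0.07
```

View pics/b1.png

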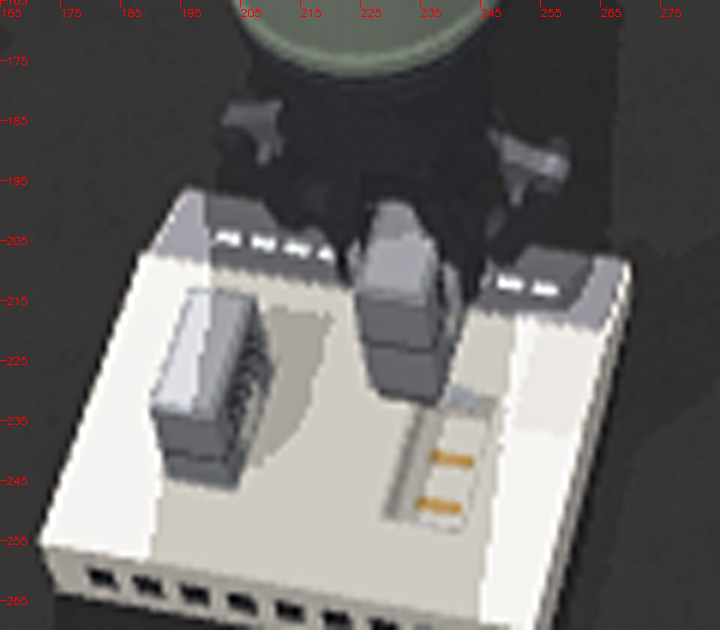

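View pics/b2.png

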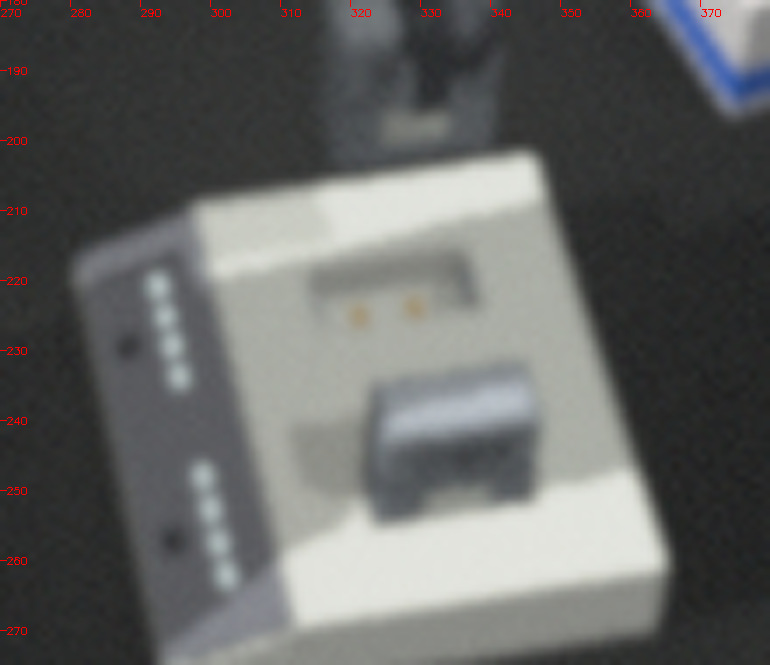

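```bash
python3 -m pendant '[[40,0,0,0],[40,0,0,0],[0,0,0,0]]';python3 st.py .5883 -.0865 .062 71.8
python3 - <<'E'
from h import *
f=grab_frame("scene");g=grab_frame("side")
crop(f,175,190,100,80,8,"pics/c1.png")
crop(g,280,180,90,80,8,"pics/c2.png")
E
```

```text
clock: 5.78
position: [0.5867, -0.0868, 0.0992]
tool_rot: [-2.919, 1.566, 3.049]
force: [-0.4, -1.1, -1.1]
grip_width: 0.0297
t 5.78 pos [ 0.5867 -0.0868  0.0992] yangle deg 71.9 F [-0.4 -1.1 -1.1] M [0.01 0.03 0.04] w 0.0297 xaxis [-0.005  0.    -1.   ]
tool shift mm [37.2  0.9  1.6]
turn 0.1
```

View pics/c1.png

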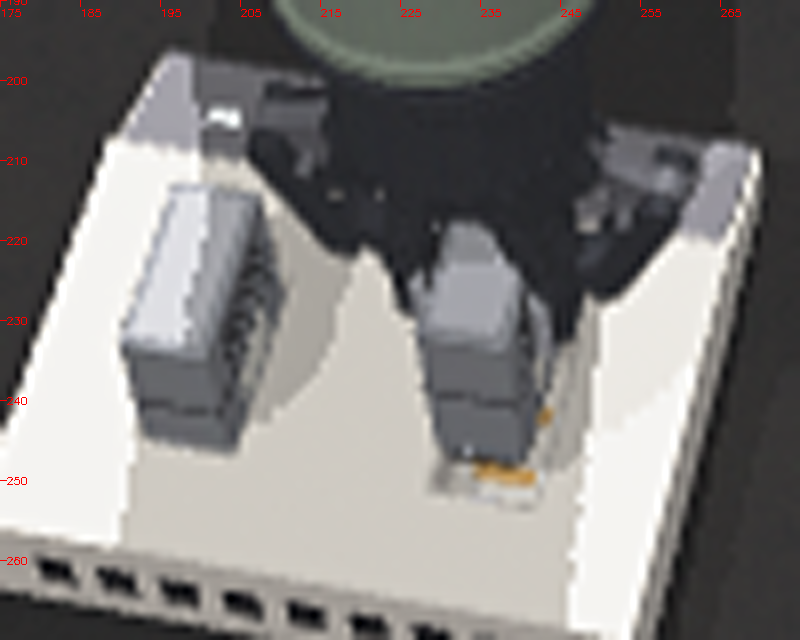

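View pics/c2.png

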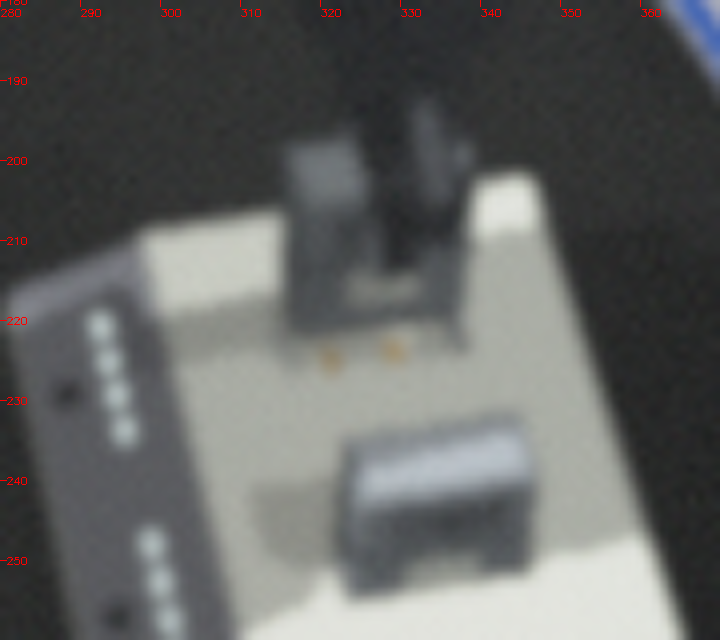

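```bash
python3 - <<'E'
from h import *
import pickle
f=grab_frame("scene")
th=-.318;c=np.array([.5883,-.0865])
def L(p): d=p[:2]-c;return (1000*(d@[np.cos(th),np.sin(th)])).round(1),(1000*(d@[-np.sin(th),np.cos(th)])).round(1)
s=lambda a,b:(175+a/8,190+b/8)
for n,a,b,z in [("footL",448,456,.057),("footR",522,464,.057),("topRL",425,333,.137),("topRR",515,347,.137),("bay rear L",432,492,.046),("bay rear R",535,510,.046),("bayrimL2",440,460,.046)]:
    print(n,L(plane(f,*s(a,b),z)))
E
python3 st.py .588 -.0867 .062 71.8
```

```text
footL (np.float64(26.0), np.float64(-11.6))
footR (np.float64(24.2), np.float64(12.3))
topRL (np.float64(28.2), np.float64(-11.3))
topRR (np.float64(27.6), np.float64(16.6))
bay rear L (np.float64(34.0), np.float64(-15.8))
bay rear R (np.float64(33.8), np.float64(18.2))
bayrimL2 (np.float64(22.2), np.float64(-16.2))
t 5.92 pos [ 0.5891 -0.0872  0.1029] yangle deg 71.85 F [ 0.7  0.5 -1.8] M [0.01 0.07 0.01] w 0.0295 xaxis [ 0.002 -0.    -1.   ]
tool shift mm [40.9  0.1 -1.3]
turn 0.05
```

```bash
python3 -m pendant '[[0,0,0,0],[0,0,0,0]]'; python3 st.py .588 -.0867 .062 71.8; python3 - <<'E'
from h import *
f=grab_frame("scene")
crop(f,220,210,40,50,12,"pics/d1.png")
E
python3 st.py
```

```text
clock: 6.18
position: [0.5888, -0.087, 0.1023]
tool_rot: [0.286, 1.569, -0.031]
force: [0.2, 0.2, -1.3]
grip_width: 0.0294
t 6.17 pos [ 0.5888 -0.087   0.1023] yangle deg 71.84 F [ 0.2  0.2 -1.3] M [0.01 0.   0.02] w 0.0294 xaxis [ 0.001 -0.    -1.   ]
tool shift mm [40.3 -0.  -0.9]
turn 0.04
t 6.22 pos [ 0.5886 -0.087   0.1021] yangle deg 71.84 F [-0.1 -0.1 -1.8] M [ 0.    0.06 -0.02] w 0.0294 xaxis [ 0.001 -0.    -1.   ]
```

View pics/d1.png

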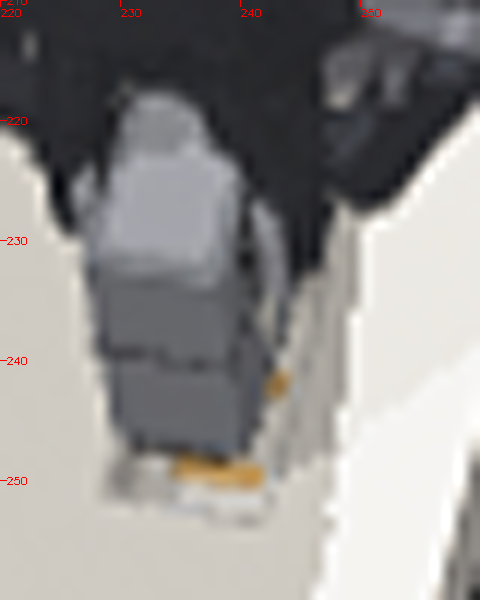

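```bash
python3 - <<'E'
from h import *
f=grab_frame("scene")
th=-.318;c=np.array([.5883,-.0865])
def L(p): d=p[:2]-c;return (1000*(d@[np.cos(th),np.sin(th)])).round(1),(1000*(d@[-np.sin(th),np.cos(th)])).round(1)
s=lambda a,b:(220+a/12-.45,210+b/12-.45)
for n,a,b,z in [("footL",128,442,.060),("footR",235,460,.060),("topRL",95,270,.140),("topRR",218,285,.140),("bay rear L",103,500,.046),("bay rear R",265,522,.046)]:
    print(n,L(plane(f,*s(a,b),z)))
E
```

```text
footL (np.float64(26.2), np.float64(-13.4))
footR (np.float64(26.0), np.float64(10.0))
topRL (np.float64(31.4), np.float64(-11.8))
topRR (np.float64(29.9), np.float64(13.3))
bay rear L (np.float64(33.7), np.float64(-18.2))
bay rear R (np.float64(32.0), np.float64(17.1))
```

```bash
python3 -m pendant '[[8,0,0.5,0],[8,0,0,0],[6,0,0,0],[0,0,0,0]]'; python3 st.py; python3 -m pendant '[[6,0,0,0],[6,0,0,0],[4,0,0,0],[0,0,0,0]]'; python3 st.py
```

```text
clock: 6.78
position: [0.5884, -0.0871, 0.0785]
tool_rot: [-2.874, 1.57, 3.092]
force: [-0.8, 1.0, -2.5]
grip_width: 0.0296
t 6.78 pos [ 0.5884 -0.0871  0.0785] yangle deg 71.84 F [-0.8  1.  -2.5] M [ 0.01  0.08 -0.01] w 0.0296 xaxis [-0.001  0.    -1.   ]
clock: 7.28
position: [0.5886, -0.0871, 0.0629]
tool_rot: [-2.866, 1.57, 3.1]
force: [0.1, -0.4, -3.6]
grip_width: 0.0294
t 7.28 pos [ 0.5886 -0.0871  0.0629] yangle deg 71.83 F [ 0.1 -0.4 -3.6] M [0.07 0.14 0.03] w 0.0294 xaxis [-0.001  0.    -1.   ]
```

```bash
python3 -m pendant '[[1.5,0,0,0],[0,0,0,0]]'; python3 st.py
```

```text
clock: 7.52
position: [0.5888, -0.0871, 0.062]
tool_rot: [0.223, 1.571, -0.094]
force: [-1.8, 0.1, 1.4]
grip_width: 0.0295
t 7.53 pos [ 0.5888 -0.0871  0.062 ] yangle deg 71.83 F [-1.8  0.1  1.4] M [ 0.06  0.54 -0.03] w 0.0295 xaxis [ 0. -0. -1.]
```

```bash
python3 -m pendant '[[2,0,0,0],[0,0,0,0]]'; python3 st.py;  python3 -m pendant '[[1,0,0,0],[0,0,0,0]]'; python3 st.py; python3 - <<'E'
from h import *
f=grab_frame("scene");g=grab_frame("side")
crop(f,170,190,100,80,8,"pics/e1.png")
crop(g,280,190,90,75,8,"pics/e2.png")
E
```

```text
clock: 7.78
position: [0.5891, -0.0869, 0.0618]
tool_rot: [0.628, 1.57, 0.311]
force: [-13.6, 3.8, 36.4]
grip_width: 0.0293
t 7.78 pos [ 0.5891 -0.0869  0.0618] yangle deg 71.83 F [-13.6   3.8  36.4] M [0.75 2.93 0.05] w 0.0293 xaxis [ 0.001  0.    -1.   ]
clock: 8.02
position: [0.5893, -0.0869, 0.0616]
tool_rot: [0.544, 1.569, 0.227]
force: [-17.4, 4.7, 53.4]
grip_width: 0.0297
t 8.03 pos [ 0.5893 -0.0869  0.0616] yangle deg 71.83 F [-17.4   4.7  53.4] M [0.98 3.92 0.  ] w 0.0297 xaxis [ 0.002  0.    -1.   ]
```

View pics/e1.png

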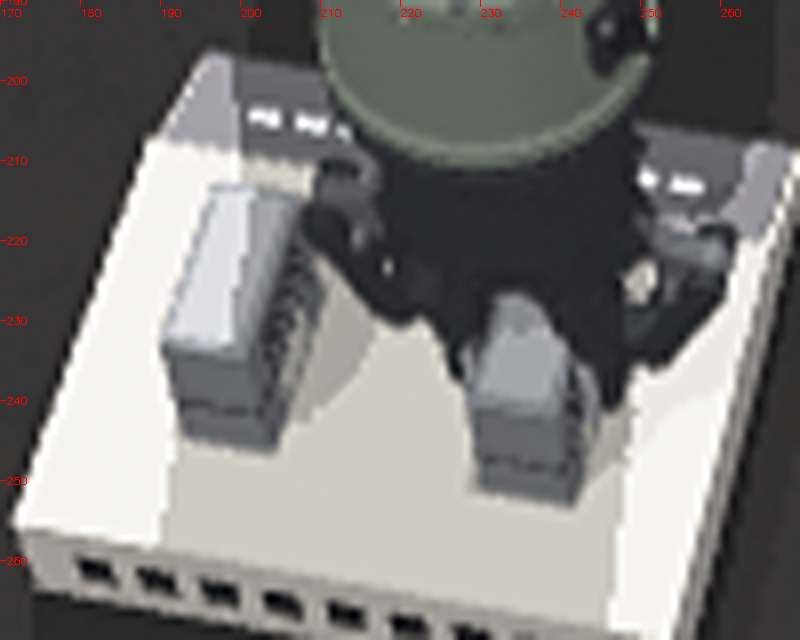

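View pics/e2.png

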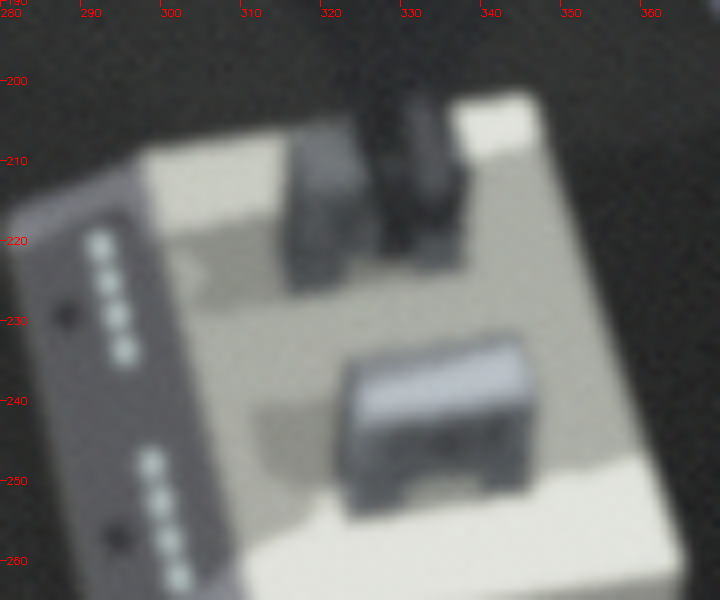

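```bash
python3 -m pendant '[[-3,0,0,0],[0,0,0,0]]'; python3 st.py; python3 -m pendant '[[0,0,0,0],[0,0,0,0],[0,0,0,0],[0,0,0,0]]' 1; python3 -m pendant '[[-30,0,0,0],[-40,0,0,0],[0,-30,5,0],[0,-40,10,0],[0,-30,5,0],[0,0,0,0]]'; python3 st.py .557 -.1818 .070 71.8
python3 - <<'E'
from h import *
f=grab_frame("scene");g=grab_frame("side")
crop(f,170,190,100,80,8,"pics/f1.png")
crop(g,280,190,90,75,8,"pics/f2.png")
E
```

```text
clock: 8.38
position: [0.589, -0.0871, 0.062]
tool_rot: [0.276, 1.57, -0.041]
force: [-0.1, 1.4, -0.1]
grip_width: 0.0296
t 8.38 pos [ 0.589  -0.0871  0.062 ] yangle deg 71.84 F [-0.1  1.4 -0.1] M [ 0.05  0.17 -0.01] w 0.0296 xaxis [ 0.001 -0.    -1.   ]
clock: 8.88
position: [0.5888, -0.0872, 0.0618]
tool_rot: [-1.707, 1.571, -2.024]
force: [-0.3, -0.6, 0.0]
grip_width: 0.0851
clock: 9.62
position: [0.5759, -0.1912, 0.1318]
tool_rot: [-1.402, 1.57, -1.723]
force: [-0.1, 1.6, -0.1]
grip_width: 0.0857
t 9.62 pos [ 0.5759 -0.1912  0.1318] yangle deg 71.62 F [-0.1  1.6 -0.1] M [0.06 0.04 0.02] w 0.0857 xaxis [-0.    -0.001 -1.   ]
tool shift mm [ 61.8   3.  -20.9]
turn -0.18
```

View pics/f1.png

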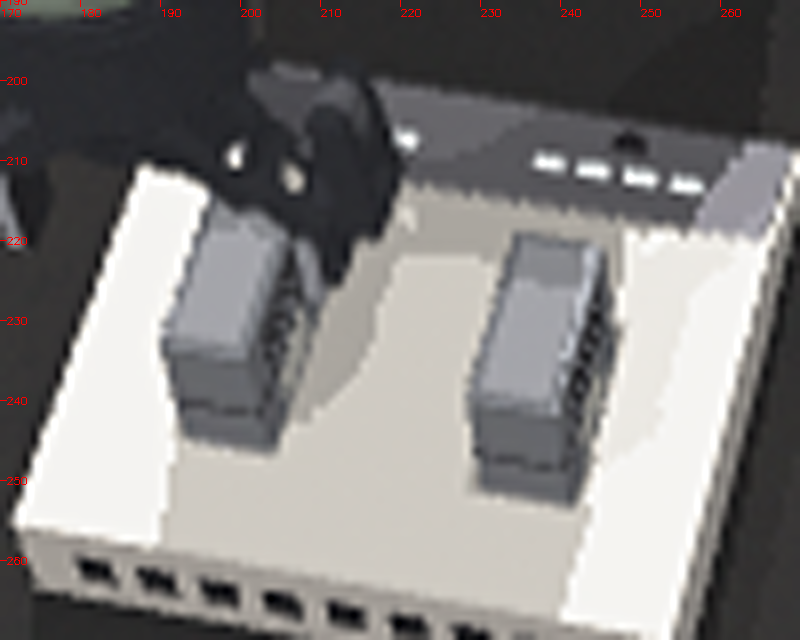

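View pics/f2.png

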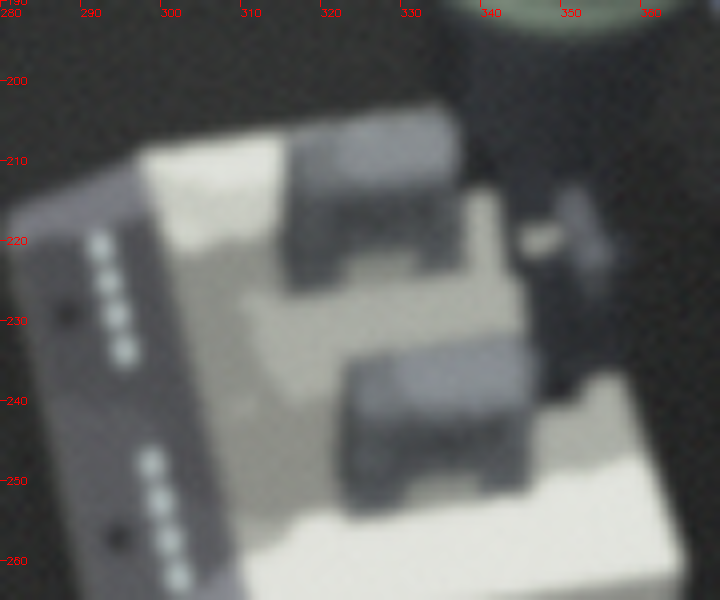

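```bash
python3 -m pendant '[[0,2,0,0],[30,0,0,0],[31,0,0,0],[0,0,0,0]]'; python3 st.py .576 -.188 .070 71.8;  python3 -m pendant '[[0,0,0,0],[0,0,0,0],[0,0,0,0],[0,0,0,0],[0,0,0,0]]' -1 30; python3 st.py .576 -.188 .070 71.8
```

```text
clock: 10.22
position: [0.5763, -0.1851, 0.0692]
tool_rot: [-3.138, 1.567, 2.829]
force: [-0.8, 1.0, 0.6]
grip_width: 0.0854
t 10.22 pos [ 0.5763 -0.1851  0.0692] yangle deg 71.91 F [-0.8  1.   0.6] M [-0.01  0.01 -0.01] w 0.0854 xaxis [-0.003  0.001 -1.   ]
tool shift mm [-0.8 -2.8  0.6]
turn 0.11
clock: 10.85
position: [0.5777, -0.1869, 0.0717]
tool_rot: [-0.09, 1.569, -0.407]
force: [-1.1, -1.2, 7.5]
grip_width: 0.0296
t 10.85 pos [ 0.5777 -0.1869  0.0717] yangle deg 71.82 F [-1.1 -1.2  7.5] M [-0.29  0.18  0.03] w 0.0296 xaxis [ 0.001 -0.001 -1.   ]
tool shift mm [ 1.7 -1.6 -1.3]
turn 0.02
```

```bash
python3 -m pendant '[[-1,0,-1.4,0],[0,0,0,0]]'; python3 st.py;  python3 -m pendant '[[-1,0,-1.4,0],[0,0,0,0]]'; python3 st.py;python3 -m pendant '[[-1,0,-1.4,0],[0,0,0,0]]'; python3 st.py; python3 - <<'E'
from h import *
f=grab_frame("scene");g=grab_frame("side")
crop(f,170,190,100,80,8,"pics/g1.png")
crop(g,280,190,90,75,8,"pics/g2.png")
E
```

```text
clock: 11.1
position: [0.5759, -0.1863, 0.072]
tool_rot: [-0.367, 1.57, -0.684]
force: [0.8, -2.8, -1.1]
grip_width: 0.0294
t 11.1 pos [ 0.5759 -0.1863  0.072 ] yangle deg 71.81 F [ 0.8 -2.8 -1.1] M [-0.59 -0.3  -0.11] w 0.0294 xaxis [ 0. -0. -1.]
clock: 11.35
position: [0.5741, -0.1855, 0.0725]
tool_rot: [-3.018, 1.57, 2.948]
force: [1.1, -1.5, -10.4]
grip_width: 0.0295
t 11.35 pos [ 0.5741 -0.1855  0.0725] yangle deg 71.82 F [  1.1  -1.5 -10.4] M [-0.58 -0.44 -0.23] w 0.0295 xaxis [-0.001  0.    -1.   ]
clock: 11.6
position: [0.573, -0.185, 0.0737]
tool_rot: [-3.131, 1.57, 2.835]
force: [0.3, -1.7, -10.4]
grip_width: 0.0298
t 11.6 pos [ 0.573  -0.185   0.0737] yangle deg 71.84 F [  0.3  -1.7 -10.4] M [-0.44 -0.3  -0.13] w 0.0298 xaxis [-0.001  0.    -1.   ]
```

View pics/g1.png

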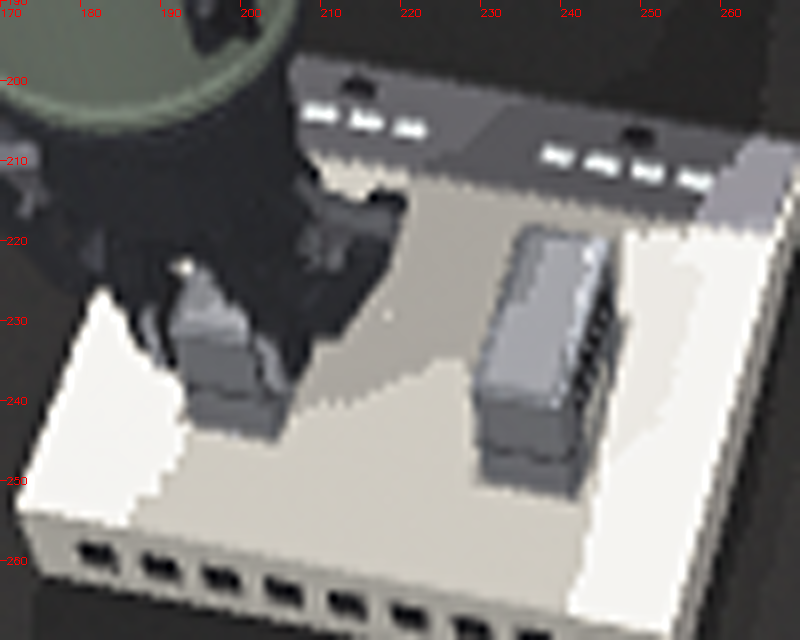

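View pics/g2.png

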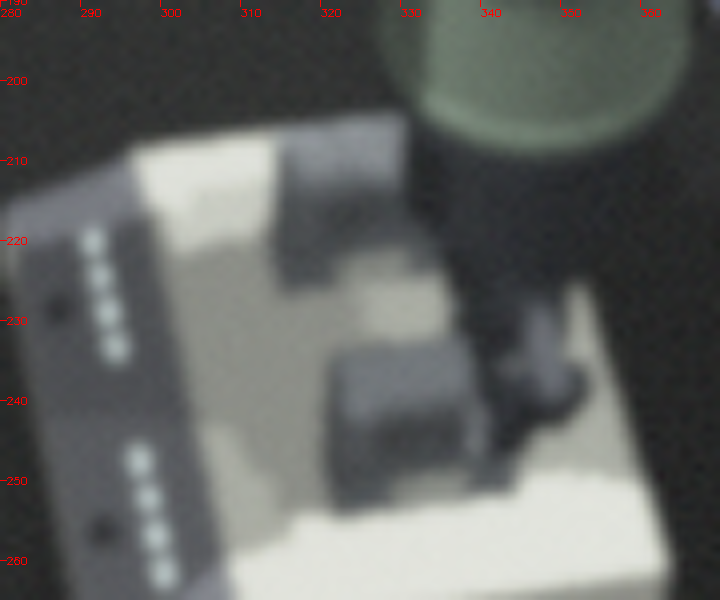

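```bash
cat > chg.py <<'E'
# charger displacement vs initial picture by optical flow on features, fit planar (dx,dy,dyaw) + tip
from h import *
from scipy.optimize import least_squares
import sys
def track(f,f0img,pts):
    a=cv2.cvtColor(f0img,cv2.COLOR_RGB2GRAY);b=cv2.cvtColor(f["img"],cv2.COLOR_RGB2GRAY)
    p=np.array(pts,np.float32).reshape(-1,1,2)
    q,st,e=cv2.calcOpticalFlowPyrLK(a,b,p,None,winSize=(11,11),maxLevel=2)
    r,s2,_=cv2.calcOpticalFlowPyrLK(b,a,q,None,winSize=(11,11),maxLevel=2)
    return q[:,0],(st[:,0]==1)&(s2[:,0]==1)&(np.linalg.norm(r-p,axis=2)[:,0]<.4)
E
python3 - <<'E'
from chg import *
import pickle
f0,g0=pickle.load(open("f0.pkl","rb"))
f=grab_frame("scene");g=grab_frame("side");pickle.dump((f,g),open("f1.pkl","wb"))
sc=[(165+a/7,185+b/7) for a,b in [(505,178),(545,185),(590,192),(635,197),(588,160),(733,165),(45,495),(120,535),(173,545),(228,553),(283,565),(338,573),(393,583),(448,593),(503,603),(625,597),(68,550),(628,650)]]
q,ok=track(f,f0["img"],sc)
for p,a,o in zip(sc,q,ok): print("s",np.round(p,1),(a-p).round(2),o)
sd=[(270+a/7,190+b/7) for a,b in [(157,215),(165,243),(172,270),(180,305),(202,405),(210,435),(218,470),(227,505),(128,275),(172,468),(668,498),(538,85),(193,135),(165,625)]]
q,ok=track(g,g0["img"],sd)
for p,a,o in zip(sd,q,ok): print("d",np.round(p,1),(a-p).round(2),o)
# jacobians: px per mm along charger x,y,z at deck
X=np.array([.588,-.0865,.046]);th=-.318
for n,fr in (("s",f),("d",g)):
  b=np.array(proj(fr,X))
  for nm,d in (("x",[np.cos(th),np.sin(th),0]),("y",[-np.sin(th),np.cos(th),0]),("z",[0,0,1])): print(n,nm,(np.array(proj(fr,X+.001*np.array(d)))-b).round(2))
E
```

```text
s [237.1 210.4] [6.68 0.36] True
s [242.9 211.4] [ 1.01 -0.66] False
s [249.3 212.4] [11.99  0.43] False
s [255.7 213.1] [ 1.12 -0.68] True
s [249.  207.9] [12.35  1.15] False
s [269.7 208.6] [ 0.91 -0.16] True
s [171.4 255.7] [ 0.37 -2.05] True
s [182.1 261.4] [ 0.22 -1.96] True
s [189.7 262.9] [ 0.3  -1.73] True
s [197.6 264. ] [ 0.23 -1.65] True
s [205.4 265.7] [ 0.12 -1.58] True
s [213.3 266.9] [ 0.09 -1.49] False
s [221.1 268.3] [ 0.01 -1.41] True
s [229.  269.7] [-0.06 -1.16] True
s [236.9 271.1] [-0.06 -0.97] True
s [254.3 270.3] [-0.06 -0.22] True
s [174.7 263.6] [ 0.23 -1.98] True
s [254.7 277.9] [-0.1  -0.71] True
d [292.4 220.7] [-2.12 -4.6 ] False
d [293.6 224.7] [-1.   -0.64] True
d [294.6 228.6] [-1.97 -4.81] False
d [295.7 233.6] [-1.1  -0.88] True
d [298.9 247.9] [-1.5  -0.44] True
d [300.  252.1] [-1.55 -0.55] True
d [301.1 257.1] [-1.68 -0.68] True
d [302.4 262.1] [-1.85 -0.77] True
d [288.3 229.3] [-0.78 -0.75] True
d [294.6 256.9] [-1.6  -0.62] True
d [365.4 261.1] [-1.72  0.17] True
d [346.9 202.1] [ 7.47 26.31] False
d [297.6 209.3] [-2.9  -0.47] False
d [293.6 279.3] [-1.78 -0.85] True
s x [-0.09  0.33]
s y [0.37 0.07]
s z [-0.03 -0.19]
d x [ 0.33 -0.05]
d y [-0.07 -0.26]
d z [ 0.02 -0.21]
```

```bash
python3 -m pendant '[[2,0,0,0],[0,0,0,0],[0,0,0,0],[0,0,0,0],[0,0,0,0]]' 1; python3 st.py; python3 -m pendant '[[-60,0,0,0],[-60,0,20,0],[0,0,60,0],[0,0,60,0],[0,0,60,0],[0,0,60,0],[0,0,60,0],[0,0,60,0],[0,0,0,0]]'; python3 st.py; python3 -c "
from workcell import bot;print(bot.observe()['qpos'].round(3))"
```

```text
clock: 12.42
position: [0.5733, -0.1852, 0.0719]
tool_rot: [0.133, 1.571, -0.185]
force: [0.6, 0.7, -0.3]
grip_width: 0.0853
t 12.43 pos [ 0.5733 -0.1852  0.0719] yangle deg 71.83 F [ 0.6  0.7 -0.3] M [ 0.04 -0.01  0.05] w 0.0853 xaxis [ 0. -0. -1.]
clock: 13.55
position: [0.8638, -0.2877, 0.1898]
tool_rot: [0.745, 1.567, 0.407]
force: [0.1, 0.6, -0.6]
grip_width: 0.0854
t 13.55 pos [ 0.8638 -0.2877  0.1898] yangle deg 70.64 F [ 0.1  0.6 -0.6] M [ 0.04 -0.05  0.01] w 0.0854 xaxis [ 0.004  0.002 -1.   ]
[ 0.227  1.171  0.156  0.438 -0.146  1.534  1.526]
```

```bash
python3 -m pendant '[[0,0,60,0],[0,0,60,0]]'; python3 st.py; python3 -c "
from workcell import bot;print(bot.observe()['qpos'].round(3))"
```

```text
clock: 13.8
position: [0.8802, -0.3157, 0.192]
tool_rot: [0.445, 1.534, 0.056]
force: [-0.2, -1.0, 0.9]
grip_width: 0.0854
t 13.8 pos [ 0.8802 -0.3157  0.192 ] yangle deg 67.7 F [-0.2 -1.   0.9] M [-0.06  0.08 -0.05] w 0.0854 xaxis [ 0.037  0.002 -0.999]
[ 0.227  1.28   0.578  0.265 -0.567  1.604  1.551]
```

```bash
python3 -m pendant '[[0,0,60,0],[0,0,60,0],[0,0,60,0],[0,0,60,0]]'; python3 st.py; python3 -c "
from workcell import bot;print(bot.observe()['qpos'].round(3))"
```

```text
clock: 14.3
position: [0.9302, -0.347, 0.1805]
tool_rot: [0.113, 1.384, -0.285]
force: [0.2, -0.5, 0.6]
grip_width: 0.0855
t 14.3 pos [ 0.9302 -0.347   0.1805] yangle deg 67.33 F [ 0.2 -0.5  0.6] M [0.06 0.15 0.05] w 0.0855 xaxis [ 0.178 -0.052 -0.983]
[ 0.251  1.373  1.055  0.172 -1.053  1.496  1.574]
```

```bash
python3 -m pendant '[[0,0,-60,0],[0,0,-60,0],[0,0,0,0]]'; python3 st.py; python3 -c "
from workcell import bot;print(bot.observe()['qpos'].round(3))"
```

```text
clock: 14.68
position: [0.9006, -0.3313, 0.1763]
tool_rot: [0.143, 1.379, -0.257]
force: [0.9, -0.5, 1.3]
grip_width: 0.0856
t 14.68 pos [ 0.9006 -0.3313  0.1763] yangle deg 67.23 F [ 0.9 -0.5  1.3] M [ 0.06  0.14 -0.04] w 0.0856 xaxis [ 0.184 -0.048 -0.982]
[ 0.081  1.274  1.062  0.598 -1.053  1.37   1.773]
```

```bash
cat > st2.py <<'E'
import sys
from h import *
from scipy.spatial.transform import Rotation as Ro
TH=-.338
o=bot.observe();R=Ro.from_euler("xyz",o["tool_rot"]).as_matrix();p=o["position"]
C=np.array([[np.cos(TH),np.sin(TH),0],[-np.sin(TH),np.cos(TH),0],[0,0,1]])
print("t",round(o["clock"],2),"pos",p.round(4),"F",o["force"].round(1),"M",o["moment"].round(2),"w",round(o["grip_width"],4))
print(" in charger axes: tool x",(C@R[:,0]).round(3),"tool y",(C@R[:,1]).round(3),"q",o["qpos"].round(2))
if len(sys.argv)>3:
    t=np.array([float(a) for a in sys.argv[1:4]]);print("tool shift mm",(R.T@(t-p)*1000).round(1))
E
python3 st2.py .45 .35 .32; python3 st2.py -.05 .75 .32
```

```text
t 14.68 pos [ 0.9006 -0.3313  0.1763] F [ 0.9 -0.5  1.3] M [ 0.06  0.14 -0.04] w 0.0856
 in charger axes: tool x [ 0.19   0.015 -0.982] tool y [0.059 0.998 0.027] q [ 0.08  1.27  1.06  0.6  -1.05  1.37  1.77]
tool shift mm [-256.9  457.5 -642.3]
t 14.68 pos [ 0.9006 -0.3313  0.1763] F [ 0.9 -0.5  1.3] M [ 0.06  0.14 -0.04] w 0.0856
 in charger axes: tool x [ 0.19   0.015 -0.982] tool y [0.059 0.998 0.027] q [ 0.08  1.27  1.06  0.6  -1.05  1.37  1.77]
tool shift mm [ -368.2   632.8 -1248. ]
```

```bash
python3 -m pendant '[[-40,10,-40,0],[-20,34,-46,0],[-18,34,-48,0],[-18,34,-48,0],[-18,34,-48,0],[-18,34,-48,0],[-18,34,-48,0],[-18,34,-48,0],[-18,34,-48,0],[-18,34,-48,0],[-18,34,-48,0],[-18,34,-48,0]]'; python3 st2.py -.05 .75 .32
```

```text
clock: 16.18
position: [0.5007, 0.2461, 0.3092]
tool_rot: [0.136, 1.378, -0.26]
force: [0.9, 0.3, -0.5]
grip_width: 0.0855
t 16.18 pos [0.5007 0.2461 0.3092] F [ 0.9  0.3 -0.5] M [0.12 0.1  0.02] w 0.0855
 in charger axes: tool x [ 0.191  0.015 -0.981] tool y [0.056 0.998 0.026] q [-1.53  0.66  1.4   1.84 -0.65  1.07  1.24]
tool shift mm [-137.5  254.2 -688.3]
```

```bash
python3 -m pendant '[[-11,21,-57,0],[-11,21,-57,0],[-11,21,-57,0],[-11,21,-57,0],[-11,21,-57,0],[-11,21,-57,0]]'; python3 st2.py -.05 .75 .32
```

```text
clock: 16.92
position: [0.2266, 0.496, 0.312]
tool_rot: [0.137, 1.379, -0.259]
force: [0.3, 1.1, 0.3]
grip_width: 0.0854
t 16.93 pos [0.2266 0.496  0.312 ] F [0.3 1.1 0.3] M [ 0.11  0.19 -0.03] w 0.0854
 in charger axes: tool x [ 0.19   0.015 -0.982] tool y [0.056 0.998 0.026] q [-2.19  0.7   1.38  1.77 -0.56  1.18  0.49]
tool shift mm [ -71.1  128.6 -345.7]
```

```bash
python3 st2.py .05 .9 .32
```

```text
t 16.93 pos [0.2266 0.496  0.312 ] F [0.3 1.1 0.3] M [ 0.11  0.19 -0.03] w 0.0854
 in charger axes: tool x [ 0.19   0.015 -0.982] tool y [0.056 0.998 0.026] q [-2.19  0.7   1.38  1.77 -0.56  1.18  0.49]
tool shift mm [ -60.   305.5 -312.4]
```

```bash
python3 -m pendant '[[-8,43,-43,0],[-8,43,-43,0],[-8,43,-43,0],[-8,43,-43,0],[-8,43,-43,0],[-8,43,-43,0],[-8,43,-43,0]]'; python3 st2.py .05 .9 .32;python3 -m pendant '[[-8,43,-43,0],[-8,43,-43,0],[-8,43,-43,0]]'; python3 st2.py .0 1.1 .32
```

```text
clock: 17.8
position: [0.0809, 0.8505, 0.3199]
tool_rot: [0.17, 1.38, -0.229]
force: [0.3, 0.3, 0.1]
grip_width: 0.0853
t 17.8 pos [0.0809 0.8505 0.3199] F [0.3 0.3 0.1] M [0.02 0.19 0.01] w 0.0853
 in charger axes: tool x [ 0.189  0.021 -0.982] tool y [0.057 0.998 0.032] q [-1.82  1.14  1.14  0.54 -0.8   1.73 -0.13]
tool shift mm [ -8.   33.8 -46.9]
clock: 18.18
position: [0.0265, 0.8673, 0.3333]
tool_rot: [-0.162, 1.46, -0.581]
force: [-37.6, -26.4, 8.0]
grip_width: 0.0855
t 18.18 pos [0.0265 0.8673 0.3333] F [-37.6 -26.4   8. ] M [-1.66  2.56 -0.28] w 0.0855
 in charger axes: tool x [ 0.108 -0.027 -0.994] tool y [ 0.082  0.996 -0.018] q [-1.68  1.23  1.42  0.17 -1.26  1.93 -0.32]
tool shift mm [  -3.4  201.9 -119.4]
```

```bash
python3 st2.py; python3 - <<'E'
from h import *
f=grab_frame("scene");cv2.imwrite("pics/h1.png",f["img"][:,:,::-1])
E
```

```text
t 18.18 pos [0.0265 0.8673 0.3333] F [-37.6 -26.4   8. ] M [-1.66  2.56 -0.28] w 0.0855
 in charger axes: tool x [ 0.108 -0.027 -0.994] tool y [ 0.082  0.996 -0.018] q [-1.68  1.23  1.42  0.17 -1.26  1.93 -0.32]
```

View pics/h1.png

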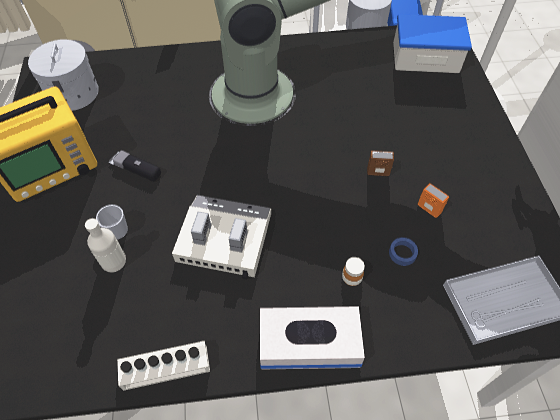

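```bash
cat > kin.py <<'E'
import numpy as np
from scipy.spatial.transform import Rotation as Ro
from scipy.optimize import least_squares
D=[([-1.21916519,.52202885,-.03628585,1.59997619,.021202,1.02113274,-.1128437],(.25581444,.56988247,.23072836),(-1.47938614,1.56963602,-1.90130651)),
([.227,1.171,.156,.438,-.146,1.534,1.526],(.8638,-.2877,.1898),(.745,1.567,.407)),
([.227,1.28,.578,.265,-.567,1.604,1.551],(.8802,-.3157,.192),(.445,1.534,.056)),
([.251,1.373,1.055,.172,-1.053,1.496,1.574],(.9302,-.347,.1805),(.113,1.384,-.285)),
([.081,1.274,1.062,.598,-1.053,1.37,1.773],(.9006,-.3313,.1763),(.143,1.379,-.257)),
([-1.53,.66,1.4,1.84,-.65,1.07,1.24],(.5007,.2461,.3092),(.136,1.378,-.26)),
([-2.19,.7,1.38,1.77,-.56,1.18,.49],(.2266,.496,.312),(.137,1.379,-.259)),
([-1.82,1.14,1.14,.54,-.8,1.73,-.13],(.0809,.8505,.3199),(.17,1.38,-.229)),
([-1.68,1.23,1.42,.17,-1.26,1.93,-.32],(.0265,.8673,.3333),(-.162,1.46,-.581))]
def rz(a): return Ro.from_euler('z',a)
def ry(a): return Ro.from_euler('y',a)
SG=(-1,1,-1,1,-1,1,-1)
def fk(q,P,sg=SG):
    # P: o1,d1,L1,L2,L3,o7,a(elbow off), o2,o4,o6, a6
    o1,d1,L1,L2,L3,o7,a,o2,o4,o6,a6=P
    R=rz(sg[0]*q[0]+o1);p=np.array([0,0,d1.item() if hasattr(d1,'item') else d1])
    R=R*ry(sg[1]*q[1]+o2);p=p+R.apply([0,0,L1])
    R=R*rz(sg[2]*q[2]);p=p+R.apply([a,0,0])
    R=R*ry(sg[3]*q[3]+o4);p=p+R.apply([-a,0,L2])
    R=R*rz(sg[4]*q[4])
    R=R*ry(sg[5]*q[5]+o6);p=p+R.apply([a6,0,0])
    R=R*rz(sg[6]*q[6]+o7);p=p+R.apply([0,0,L3])
    return p,R*Ro.from_matrix([[0,0,-1.],[0,1,0],[1,0,0]]) # tool x along z ; tool z along -x
def res(P,sg):
    r=[]
    for q,p,e in D:
        pp,RR=fk(q,P,sg);r+=list((pp-p)*10)+list((RR.inv()*Ro.from_euler('xyz',e)).as_rotvec())
    return r
if __name__=="__main__":
    import itertools
    best=None
    for sg in itertools.product((-1,),(1,),(1,-1),(1,),(1,-1),(1,),(1,-1)):
      for o7 in (0,1.57,3.14,-1.57):
        r=least_squares(res,[0,.34,.45,.45,.3,o7,0,0,0,0,0],args=(sg,))
        if best is None or r.cost<best[0]: best=(r.cost,sg,r.x); 
    print(best[0],best[1],best[2].round(4).tolist());print(np.abs(np.array(res(best[2],best[1])).reshape(-1,6)).max(1).round(4))
E
python3 kin.py
```

```text
0.09974331896850679 (-1, 1, -1, 1, 1, 1, -1) [-0.0619, 0.3641, 0.5161, -0.4602, 0.3312, 1.5228, -0.007, 0.0287, 3.1207, -3.1508, 0.0319]
[0.1843 0.2445 0.1115 0.1125 0.1541 0.0622 0.0313 0.0307 0.119 ]
```

```bash
python3 - <<'E'
from kin import *
import itertools
out=[]
for sg in itertools.product((-1,1),repeat=7):
  if sg[1]<0: continue
  for o7 in (0,3.14):
    for o1 in (0,3.14):
      r=least_squares(res,[o1,.34,.45,.45,.25,o7,0,0,0,0,0],args=(sg,),max_nfev=60)
      out.append((r.cost,sg,r.x))
out.sort(key=lambda t:t[0])
for o in out[:6]: print(o[0],o[1],o[2].round(3).tolist(),np.abs(np.array(res(o[2],o[1])).reshape(-1,6)).max(1).round(3))
E
```

```text
0.09974331896810874 (-1, 1, -1, 1, 1, 1, -1) [-0.062, 0.364, 0.516, -0.46, 0.331, 1.523, -0.007, 0.029, 3.121, -3.151, 0.032] [0.184 0.244 0.112 0.113 0.154 0.062 0.031 0.031 0.119]
0.1029894278402942 (-1, 1, -1, 1, -1, 1, -1) [-0.06, 0.364, 0.516, 0.459, 0.328, 1.54, -0.009, 0.031, -0.047, 0.008, 0.029] [0.194 0.233 0.104 0.11  0.151 0.057 0.031 0.031 0.15 ]
0.10298942784306164 (-1, 1, -1, 1, -1, 1, -1) [-0.06, 0.364, 0.516, 0.459, 0.328, 1.54, -0.009, 0.031, -0.047, 0.008, 0.029] [0.194 0.233 0.104 0.11  0.151 0.057 0.031 0.031 0.15 ]
1.1531328030321626 (-1, 1, -1, 1, 1, 1, -1) [3.043, 0.277, -0.439, 0.081, -0.362, -1.634, 0.043, -0.469, 3.122, -2.624, 0.58] [0.516 0.388 0.451 0.334 0.349 0.355 0.28  0.538 0.249]
1.15313280318072 (-1, 1, -1, 1, 1, 1, -1) [3.043, 0.277, -0.439, 0.081, -0.362, 4.649, 0.043, -0.469, -3.161, 3.66, 0.58] [0.516 0.388 0.451 0.334 0.349 0.355 0.28  0.538 0.249]
1.166352607197049 (-1, 1, -1, 1, -1, 1, -1) [3.07, 0.256, -0.413, -0.059, -0.279, -1.537, 0.07, -0.43, -0.174, 0.604, 0.596] [0.455 0.201 0.353 0.291 0.326 0.318 0.342 0.549 0.434]
```

```bash
cat > kin2.py <<'E'
from kin import D,rz,ry,Ro,np,least_squares
sg=(-1,1,-1,1,-1,1,-1)
T0=Ro.from_matrix([[0,0,-1.],[0,1,0],[1,0,0]])
def fk(q,P):
    o=P[0:7];d1,L1,L2,L3,a1,a3,a4,a6,b2,b4,b6,a7=P[7:19]
    R=rz(sg[0]*q[0]+o[0]);p=np.array([0,0,0])+R.apply([a1,b2,d1])
    R=R*ry(sg[1]*q[1]+o[1]);p=p+R.apply([0,0,L1])
    R=R*rz(sg[2]*q[2]+o[2]);p=p+R.apply([a3,b4,0])
    R=R*ry(sg[3]*q[3]+o[3]);p=p+R.apply([a4,0,L2])
    R=R*rz(sg[4]*q[4]+o[4]);p=p+R.apply([0,b6,0])
    R=R*ry(sg[5]*q[5]+o[5]);p=p+R.apply([a6,0,0])
    R=R*rz(sg[6]*q[6]+o[6]);p=p+R.apply([a7,0,L3])
    return p,R*T0
def res(P,lam=.02):
    r=[]
    for q,p,e in D:
        pp,RR=fk(q,P);r+=list((pp-p)*10)+list((RR.inv()*Ro.from_euler('xyz',e)).as_rotvec())
    return np.r_[r,lam*(np.asarray(P)-P0)]
P0=np.array([0,0,0,0,0,0,1.57,.364,.516,.46,.33]+[0]*8)
def solve():
    r=least_squares(res,P0);return r
if __name__=="__main__":
    for lam in (.02,.002):
        r=least_squares(res,P0,args=(lam,));print(r.cost,r.x.round(3).tolist());print(np.abs(r.fun[:54].reshape(-1,6)).max(1).round(4))
    np.save("P.npy",r.x)
E
python3 kin2.py
```

```text
0.0009961574128761717 [-0.007, -0.002, -0.003, 0.002, 0.002, 0.0, 1.56, 0.312, 0.532, 0.422, 0.325, -0.003, 0.001, -0.004, -0.0, -0.018, -0.039, 0.004, -0.0]
[0.0051 0.006  0.0035 0.0124 0.0085 0.0152 0.0176 0.016  0.018 ]
0.0009948640193745012 [-0.007, -0.002, -0.003, 0.002, 0.002, 0.0, 1.56, 0.312, 0.532, 0.422, 0.325, -0.003, 0.001, -0.004, -0.0, -0.018, -0.039, 0.004, -0.0]
[0.0051 0.006  0.0035 0.0124 0.0085 0.0152 0.0176 0.016  0.018 ]
```

```bash
cat > sim.py <<'E'
from kin2 import *
P=np.load("P.npy")
lo=np.array([-2.91,-.3,-1.5,.17,-1.26,.16,-2.52]);hi=np.array([2.91,2.13,1.42,2.43,4.41,1.93,2.52])
sp=np.array([1.89,1.89,2.39,2.39,3.01,3.01,3.01])*.7/8
def err(q,pt,Rt,w):
    p,R=fk(q,P);return np.r_[(pt-p)*w,(Rt*R.inv()).as_rotvec()]
def jac(q,w):
    p0,R0=fk(q,P);J=np.zeros((6,7))
    for i in range(7):
        d=np.array(q,float);d[i]+=1e-5;p,R=fk(d,P)
        J[:3,i]=(p-p0)/1e-5*w;J[3:,i]=(R*R0.inv()).as_rotvec()/1e-5
    return J
def dls(q,pt,Rt,w=1.,lam=.02,n=30):
    q=np.array(q,float)
    for _ in range(n):
        e=err(q,pt,Rt,w);J=jac(q,w)
        q=np.clip(q+J.T@np.linalg.solve(J@J.T+lam**2*np.eye(6),e),lo,hi)
    return q
def bls(q,pt,Rt,w=1.,mu=1e-3):
    f=lambda x:np.r_[err(x,pt,Rt,w),mu*(x-q)]
    q0=np.clip(q,lo+1e-6,hi-1e-6)
    return least_squares(f,q0,bounds=(lo,hi)).x
def row(q,r,ik,**k):
    p,R=fk(q,P);pt=p+R.apply(np.array(r[:3])/1000);Rt=R*Ro.from_rotvec([np.radians(r[3]),0,0])
    qn=ik(q,pt,Rt,**k);s=min(1,np.min(sp/np.maximum(np.abs(qn-q),1e-9)));return q+s*(qn-q)
if __name__=="__main__":
    B=np.array(D[1][0])
    for nm,ik,k in [("dls w1 l.02",dls,dict(lam=.02)),("dls l.05",dls,dict(lam=.05)),("dls l.1",dls,dict(lam=.1)),("dls l.05 n8",dls,dict(lam=.05,n=8)),("dls l.05 n3",dls,dict(lam=.05,n=3)),("dls l.05 n1",dls,dict(lam=.05,n=1)),("dls w3",dls,dict(w=3.,lam=.05)),("bls w1",bls,dict()),("bls w3",bls,dict(w=3.)),("bls w10",bls,dict(w=10.))]:
        q=B.copy();print(nm)
        for i in range(6):
            q=row(q,(0,0,60,0),ik,**k)
            if i in(1,5): p,R=fk(q,P);print("  ",q.round(2),p.round(3),R.as_matrix()[:,0].round(3))
    print("obs C [.227 1.28 .578 .265 -.567 1.604 1.551] D [.251 1.373 1.055 .172 -1.053 1.496 1.574] .930 -.347 .18, x .178 -.052")
E
python3 sim.py
```

```text
dls w1 l.02
   [ 0.26  1.38  0.47  0.24 -0.49  1.76  1.45] [ 0.818 -0.301  0.109] [-0.187  0.104 -0.977]
   [ 0.25  1.58  0.88  0.17 -1.03  1.93  1.13] [ 0.771 -0.231  0.005] [-0.374  0.294 -0.88 ]
dls l.05
   [ 0.33  1.5   0.49  0.19 -0.52  1.89  1.38] [ 0.749 -0.326  0.033] [-0.357  0.199 -0.913]
   [ 0.81  2.03  0.88  0.17 -0.96  1.93  0.86] [ 0.363 -0.461 -0.319] [-0.448  0.662 -0.601]
dls l.1
   [ 0.27  1.41  0.32  0.17 -0.32  1.78  1.48] [ 0.823 -0.304  0.09 ] [-0.195  0.075 -0.978]
   [ 0.4   1.72  0.64  0.17 -0.68  1.93  1.36] [ 0.65  -0.349 -0.123] [-0.517  0.312 -0.797]
dls l.05 n8
   [ 0.29  1.5   0.25  0.19 -0.27  1.89  1.44] [ 0.756 -0.296  0.02 ] [-0.391  0.161 -0.906]
   [ 0.57  2.13  0.53  0.17 -0.55  1.93  1.13] [ 0.383 -0.326 -0.382] [-0.699  0.523 -0.487]
dls l.05 n3
   [ 0.28  1.5   0.19  0.19 -0.21  1.89  1.45] [ 0.758 -0.288  0.017] [-0.397  0.149 -0.906]
   [ 0.47  2.13  0.32  0.17 -0.34  1.93  1.25] [ 0.404 -0.28  -0.389] [-0.765  0.438 -0.472]
dls l.05 n1
   [ 0.28  1.49  0.17  0.18 -0.18  1.87  1.48] [ 0.771 -0.288  0.026] [-0.366  0.127 -0.922]
   [ 0.42  2
[... 273 characters left out ...]

bls w1
   [ 0.23  1.25  0.57  0.33 -0.56  1.59  1.55] [ 0.863 -0.328  0.192] [ 0.018  0.012 -1.   ]
   [ 0.29  1.38  1.24  0.17 -1.25  1.63  1.56] [ 0.883 -0.363  0.181] [ 0.077 -0.006 -0.997]
bls w3
   [ 0.23  1.25  0.57  0.33 -0.56  1.57  1.55] [ 0.87  -0.33   0.194] [ 0.039  0.005 -0.999]
   [ 0.29  1.37  1.24  0.17 -1.26  1.45  1.56] [ 0.939 -0.388  0.206] [ 0.258 -0.081 -0.963]
bls w10
   [ 0.23  1.25  0.57  0.34 -0.56  1.55  1.55] [ 0.877 -0.333  0.195] [ 0.062 -0.004 -0.998]
   [ 0.29  1.37  1.23  0.17 -1.26  1.22  1.56] [ 1.    -0.414  0.234] [ 0.449 -0.162 -0.879]
obs C [.227 1.28 .578 .265 -.567 1.604 1.551] D [.251 1.373 1.055 .172 -1.053 1.496 1.574] .930 -.347 .18, x .178 -.052
```

```bash
python3 - <<'E'
from sim import *
TH=-.338
C=np.array([[np.cos(TH),np.sin(TH),0],[-np.sin(TH),np.cos(TH),0],[0,0,1]]).T
g=np.array([.554,-.181,.085])
rng=np.random.default_rng(0)
for sy in (1,-1):
  for phi in (-.6,-.4,-.2,0,.2,.4,.6,.8,1.0):
    x=np.array([0,np.sin(phi),-np.cos(phi)]);y=np.array([sy,0,0.]);z=np.cross(x,y)
    R=Ro.from_matrix(C@np.array([x,y,z]).T);pt=g+.019*R.as_matrix()[:,0]
    sols=[]
    for k in range(25):
        q0=rng.uniform(lo,hi);r=least_squares(lambda q:err(q,pt,R,3.),q0,bounds=(lo,hi))
        if r.cost<1e-8: sols.append((min(np.min(r.x-lo),np.min(hi-r.x)),r.x))
    if sols:
        sols.sort(key=lambda t:-t[0]);print(sy,phi,len(sols),sols[0][1].round(2),sols[0][0].round(2), "q3 range",min(s[1][2] for s in sols).round(2),max(s[1][2] for s in sols).round(2))
    else: print(sy,phi,"none")
from workcell import bot
print(bot.observe()["qpos"].tolist())
E
```

```text
1 -0.6 16 [ 0.24  0.82 -0.46  1.75  0.95  1.19 -1.1 ] 0.68 q3 range -1.37 1.09
1 -0.4 14 [ 0.38  0.78 -0.53  1.78  0.88  1.05 -0.99] 0.65 q3 range -1.42 0.97
1 -0.2 17 [ 0.66  0.82 -0.82  1.79  0.92  1.03 -0.95] 0.64 q3 range -1.27 0.87
1 0 20 [ 0.8   0.83 -0.87  1.8   0.8   0.9  -0.79] 0.63 q3 range -1.5 0.35
1 0.2 9 [ 0.85  0.81 -0.79  1.8   0.51  0.75 -0.48] 0.59 q3 range -0.79 0.59
1 0.4 21 [ 0.39  0.72  0.05  1.83 -0.66  0.75  0.61] 0.59 q3 range -1.5 0.5
1 0.6 15 [ 0.75  0.8  -0.36  1.78 -0.5   0.76  0.55] 0.6 q3 range -1.45 0.1
1 0.8 11 [ 0.91  0.9  -0.5   1.74 -0.54  0.84  0.64] 0.68 q3 range -1.46 0.55
1 1.0 11 [ 1.15  1.1  -0.81  1.69 -0.33  0.87  0.51] 0.69 q3 range -1.49 -0.2
-1 -0.6 15 [ 0.24  0.82 -0.45  1.75  0.95  1.19  2.04] 0.48 q3 range -1.38 0.43
-1 -0.4 19 [ 0.42  0.79 -0.6   1.78  0.92  1.09  2.12] 0.4 q3 range -1.47 1.42
-1 -0.2 15 [ 0.8   0.95 -1.08  1.79  1.09  1.22  2.09] 0.42 q3 range -1.41 1.2
-1 0 19 [ 0.84  0.86 -0.95  1.8   0.86  0.95  2.31] 0.21 q3 range -1.49 0.94
-1 0.2 14 [-0.19  0.86  0.78  1.87 -1.03  0.93 -2.3 ] 0.22 q3 range -1.49 0.78
-1 0.4 20 [ 0.08  0.8   0.5   1.84 -1.    0.93 -2.25] 0.26 q3 range -1.5 0.5
-1 0.6 6 [ 0.37  0.8   0.2   1.81 -0.95  0.96 -2.23] 0.29 q3 range -0.26 0.58
-1 0.8 5 [ 0.56  0.86  0.03  1.76 -0.97  1.05 -2.16] 0.29 q3 range -0.42 0.33
-1 1.0 6 [ 0.86  0.97 -0.33  1.7  -0.81  1.04 -2.24] 0.28 q3 range -0.61 0.41
[-1.6850311270704486, 1.2327664678454444, 1.4191040795305137, 0.17027902212079724, -1.255986770323158, 1.9309660961790565, -0.32703372676315057]
```

```bash
nproc; python3 - <<'E'
from sim import *
for w in (1.5,2,2.5,3):
  for mu in (1e-2,1e-3):
    q=np.array(D[1][0]);o=[]
    for i in range(6): q=row(q,(0,0,60,0),bls,w=w,mu=mu)
    p,R=fk(q,P);a=(q.round(2),p.round(3),R.as_matrix()[:2,0].round(3))
    q=np.array(D[6][0])
    for i in range(10): q=row(q,(-8,43,-43,0),bls,w=w,mu=mu)
    p,R=fk(q,P);print(w,mu,*a,"|",q.round(2),p.round(3),R.as_matrix()[:2,0].round(3))
print(Ro.from_euler("xyz",D[8][2]).as_matrix()[:,0])
E
```

```text
4
1.5 0.01 [ 0.25  1.39  1.18  0.17 -1.18  1.52  1.59] [ 0.926 -0.339  0.172] [ 0.155 -0.046] | [-1.72  1.25  1.24  0.17 -1.    1.79 -0.34] [0.024 0.909 0.302] [0.183 0.034]
1.5 0.001 [ 0.29  1.38  1.25  0.17 -1.25  1.59  1.56] [ 0.896 -0.369  0.187] [ 0.122 -0.024] | [-1.72  1.25  1.28  0.17 -1.05  1.78 -0.34] [0.027 0.91  0.307] [0.181 0.043]
2 0.01 [ 0.26  1.38  1.21  0.17 -1.21  1.48  1.58] [ 0.939 -0.354  0.186] [ 0.212 -0.066] | [-1.72  1.25  1.26  0.17 -1.02  1.75 -0.34] [0.024 0.92  0.308] [0.184 0.073]
2 0.001 [ 0.29  1.37  1.25  0.17 -1.26  1.54  1.56] [ 0.911 -0.376  0.194] [ 0.171 -0.044] | [-1.72  1.25  1.29  0.17 -1.05  1.75 -0.34] [0.026 0.921 0.312] [0.183 0.081]
2.5 0.01 [ 0.27  1.38  1.22  0.17 -1.23  1.43  1.58] [ 0.952 -0.366  0.197] [ 0.264 -0.085] | [-1.72  1.25  1.27  0.17 -1.03  1.72 -0.34] [0.024 0.931 0.313] [0.185 0.111]
2.5 0.001 [ 0.29  1.37  1.25  0.17 -1.26  1.49  1.56] [ 0.926 -0.382  0.201] [ 0.217 -0.064] | [-1.72  1.24  1.29  0.17 -1.05  1.72 -0.34] [0.026 0.932 0.317] [0.184 0.118]
3 0.01 [ 0.27  1.37  1.23  0.17 -1.24  1.38  1.58] [ 0.965 -0.375  0.206] [ 0.309 -0.102] | [-1.72  1.24  1.27  0.17 -1.04  1.69 -0.34] [0.024 0.941 0.318] [0.186 0.145]
3 0.001 [ 0.29  1.37  1.24  0.17 -1.26  1.45  1.56] [ 0.939 -0.388  0.206] [ 0.258 -0.081] | [-1.72  1.24  1.29  0.17 -1.05  1.69 -0.34] [0.026 0.942 0.322] [0.185 0.152]
[ 0.09242685 -0.06068734 -0.99386836]
```

```bash
cat > srch.py <<'E'
from sim import *
import multiprocessing as mp, itertools,time
TH=-.338
C=np.array([[np.cos(TH),np.sin(TH),0],[-np.sin(TH),np.cos(TH),0],[0,0,1]])
q0=np.array([-1.685,1.2328,1.419,.1703,-1.256,1.9299,-.327])
def mv(q,d): # world dir, one row
    p,R=fk(q,P);return row(q,(*(R.inv().apply(d)*60),0),bls,w=1.75,mu=.01)
def goto(q,t,nmax=12):
    n=0
    while n<nmax:
        p,_=fk(q,P);d=np.array(t)-p;L=np.linalg.norm(d)
        if L<.02: break
        R=_;q=row(q,(*(R.inv().apply(d/L)*min(60,L*1000)),0),bls,w=1.75,mu=.01);n+=1
    return q,n
def job(a):
    az,r,z,paz,pel=a
    q,n=goto(q0,(r*np.cos(az),r*np.sin(az),z));out=[]
    d=np.array([np.cos(paz)*np.cos(pel),np.sin(paz)*np.cos(pel),np.sin(pel)])
    for k in range(14):
        q=mv(q,d);n+=1
        p,R=fk(q,P);u=C@R.as_matrix()[:,0]
        if p[2]<.12: break
        out.append((u.round(3).tolist(),n,k+1,a,q.round(2).tolist(),p.round(3).tolist()))
    return out
if __name__=="__main__":
    t=time.time()
    J=[(az,r,z,paz,pel) for az in (.7,1.2,1.6) for r in (.5,.75) for z in (.3,.5) for paz in np.arange(0,6.2,.785) for pel in (-.4,0,.6)]
    with mp.Pool(4) as pool: R=[x for o in pool.imap_unordered(job,J) for x in o]
    print(len(R),time.time()-t)
    R=[x for x in R if abs(x[0][0])<.12 and abs(x[0][1])>.25]
    R.sort(key=lambda x:x[1]-10*abs(x[0][1]))
    for x in R[:25]: print(x)
E
timeout 560 python3 srch.py
```

```text
3721 80.24513339996338
([0.01, 0.265, -0.964], 12, 8, (1.6, 0.75, 0.5, np.float64(1.57), 0.6), [-1.74, 0.97, 1.23, 0.17, -1.04, 1.85, -0.36], [-0.003, 0.858, 0.545])
([-0.005, 0.305, -0.952], 13, 9, (1.6, 0.75, 0.5, np.float64(1.57), 0.6), [-1.74, 0.97, 1.26, 0.17, -1.06, 1.81, -0.35], [-0.002, 0.869, 0.552])
([0.063, 0.288, -0.956], 13, 9, (1.6, 0.75, 0.5, np.float64(0.785), 0.6), [-1.44, 0.93, 1.22, 0.17, -1.04, 1.85, -0.06], [0.244, 0.811, 0.58])
([0.008, 0.266, -0.964], 13, 9, (1.6, 0.75, 0.5, np.float64(1.57), 0), [-1.72, 1.21, 1.26, 0.17, -1.12, 1.62, -0.37], [-0.005, 0.964, 0.349])
([-0.049, 0.262, -0.964], 13, 9, (1.6, 0.75, 0.5, np.float64(2.355), 0.6), [-2.04, 0.94, 1.19, 0.17, -0.97, 1.88, -0.64], [-0.243, 0.804, 0.566])
([-0.019, 0.344, -0.939], 14, 10, (1.6, 0.75, 0.5, np.float64(1.57), 0.6), [-1.74, 0.97, 1.27, 0.17, -1.08, 1.77, -0.35], [-0.0, 0.881, 0.559])
([0.062, 0.326, -0.943], 14, 10, (1.6, 0.75, 0.5, np.float64(0.785), 0.6), [-1.41, 0.93, 1.25, 0.17, -1.08, 1.82, -0.03], [0.27, 0.814, 0.588])
([-0.006, 0.304, -0.953], 14, 10, (1.6, 0.75, 0.5, np.float64(1.57), 0
[... 1812 characters left out ...]
0.46, -0.886], 17, 13, (1.6, 0.75, 0.5, np.float64(1.57), 0.6), [-1.73, 0.96, 1.28, 0.17, -1.1, 1.64, -0.35], [0.004, 0.918, 0.581])
([-0.077, 0.256, -0.964], 15, 11, (1.6, 0.75, 0.5, np.float64(2.355), 0), [-2.1, 1.23, 1.27, 0.17, -1.11, 1.61, -0.75], [-0.361, 0.897, 0.336])
([0.065, 0.441, -0.895], 17, 13, (1.6, 0.75, 0.5, np.float64(0.785), 0.6), [-1.33, 0.92, 1.26, 0.17, -1.13, 1.7, 0.04], [0.34, 0.823, 0.61])
([0.081, 0.32, -0.944], 16, 12, (1.6, 0.75, 0.5, np.float64(0.785), 0), [-1.31, 1.23, 1.26, 0.17, -1.16, 1.52, 0.03], [0.385, 0.919, 0.336])
([-0.05, 0.415, -0.908], 17, 13, (1.6, 0.75, 0.5, np.float64(1.57), 0), [-1.71, 1.29, 1.27, 0.17, -1.15, 1.37, -0.37], [0.001, 1.041, 0.294])
```

```bash
python3 - <<'E'
from srch import *
q,n=goto(q0,(-.02,.75,.5))
d=np.array([0,np.cos(.6),np.sin(.6)])
for k in range(14): q=mv(q,d)
p,R=fk(q,P);print(p.round(3),(C@R.as_matrix()).round(3))
for way in ([(.05,.7,.45),(.35,.5,.35),(.5,.1,.3),(.55,-.2,.3)],[(.05,.7,.45),(.2,.45,.45),(.45,.1,.35),(.55,-.2,.3)]):
    qq=q.copy();N=0
    for w in way:
        qq,n=goto(qq,w,14);N+=n;p,R=fk(qq,P);print(N,p.round(3),qq.round(2),(C@R.as_matrix())[:,0].round(3))
    for s in (10,-10):
        q2=qq.copy()
        for i in range(9): q2=row(q2,(0,0,0,s),bls,w=1.75,mu=.01)
        p,R=fk(q2,P);print(" turn",s,q2.round(2),p.round(3),(C@R.as_matrix()).round(2).tolist())
        q3,n=goto(q2,(.55,-.18,.1));p,R=fk(q3,P);print("  down",n,q3.round(2),p.round(3),(C@R.as_matrix()).round(2).tolist())
E
```

```text
[0.006 0.931 0.588] [[-0.074  0.08   0.994]
 [ 0.497  0.867 -0.032]
 [-0.864  0.492 -0.104]]
7 [0.049 0.705 0.453] [-2.5   0.59  1.42  1.61 -0.82  0.95  0.22] [-0.084  0.517 -0.852]
14 [0.35 0.5  0.35] [-1.83  0.35  1.16  1.96 -0.96  0.79  1.02] [-0.084  0.516 -0.852]
22 [0.5 0.1 0.3] [-0.77  0.43  1.05  1.99 -1.    1.23  1.93] [-0.083  0.514 -0.854]
27 [ 0.549 -0.196  0.3  ] [-0.05  0.7   0.95  1.59 -0.95  1.6   2.27] [-0.083  0.514 -0.854]
 turn 10 [-0.15  0.88  1.25  1.6  -1.11  1.8   0.83] [ 0.549 -0.196  0.3  ] [[-0.08, 0.99, -0.09], [0.51, -0.03, -0.86], [-0.85, -0.12, -0.51]]
  down 4 [-0.09  1.05  1.01  1.76 -1.26  1.51  1.02] [ 0.55 -0.18  0.1 ] [[-0.08, 0.99, -0.09], [0.51, -0.03, -0.86], [-0.85, -0.12, -0.51]]
 turn -10 [ 0.98  0.66 -0.74  1.53 -0.13  1.27  2.52] [ 0.538 -0.193  0.271] [[-0.16, -0.76, 0.64], [0.52, 0.48, 0.7], [-0.84, 0.44, 0.32]]
  down 3 [ 0.95  0.89 -0.73  1.63  0.    0.98  2.52] [ 0.55 -0.18  0.1 ] [[-0.16, -0.76, 0.64], [0.52, 0.48, 0.7], [-0.84, 0.44, 0.32]]
7 [0.049 0.705 0.453] [-2.5   0.59  1.42  1.61 -0.82  0.95  0.22] [-0.084  0.517 -0.852]
13 [0.2  0.45 0.45] [-2.27 -0.3   0.81  1.97  0.29  0.89 -0.4 ] [-0.081  0.465 -0.881]
22 [0.435 0.102 0.358] [-1.68 -0.3   1.42  2.04 -0.17  0.94  1.  ] [-0.061  0.46  -0.886]
36 [ 0.49  -0.165  0.341] [-1.26 -0.3   1.42  2.09  0.14  0.65  1.17] [ 0.397  0.254 -0.882]
 turn 10 [-1.25 -0.29  1.42  2.09  0.12  0.64 -0.38] [ 0.49  -0.164  0.342] [[0.4, 0.91, -0.13], [0.25, -0.24, -0.94], [-0.88, 0.34, -0.33]]
  down 12 [-1.4  -0.3   1.42  2.43  1.12  0.35 -1.48] [ 0.453 -0.138  0.242] [[0.53, 0.83, -0.18], [0.11, -0.27, -0.96], [-0.84, 0.49, -0.23]]
 turn -10 [-1.27 -0.3   1.34  2.11  0.28  0.64  2.52] [ 0.495 -0.143  0.34 ] [[0.41, -0.9, 0.16], [0.21, 0.26, 0.94], [-0.89, -0.35, 0.3]]
  down 12 [-1.41 -0.3   1.42  2.43  1.15  0.37  1.61] [ 0.454 -0.14   0.242] [[0.53, -0.82, 0.2], [0.09, 0.29, 0.95], [-0.84, -0.49, 0.23]]
```

```bash
python3 st2.py -.02 .75 .5
```

```text
t 18.23 pos [0.0282 0.8677 0.3326] F [ 4.9  0.9 -1.6] M [ 0.05 -0.14  0.02] w 0.0854
 in charger axes: tool x [ 0.111 -0.025 -0.994] tool y [ 0.087  0.996 -0.015] q [-1.69  1.23  1.42  0.17 -1.26  1.93 -0.33]
tool shift mm [-163.9 -129.7   23.3]
```

```bash
python3 -m pendant '[[-41,-33,6,0],[-41,-33,6,0],[-41,-33,6,0],[-41,-33,6,0]]'; python3 st2.py -.02 2.4 1.63
```

```text
clock: 18.73
position: [-0.0175, 0.7578, 0.4871]
tool_rot: [-0.178, 1.463, -0.595]
force: [2.4, 0.2, -1.2]
grip_width: 0.0852
t 18.73 pos [-0.0175  0.7578  0.4871] F [ 2.4  0.2 -1.2] M [ 0.06 -0.   -0.01] w 0.0852
 in charger axes: tool x [ 0.104 -0.027 -0.994] tool y [ 0.08   0.997 -0.019] q [-1.91  0.87  0.89  0.54 -0.57  1.93 -0.29]
tool shift mm [-1235.7  1477.6  -541.1]
```

```bash
python3 -m pendant '[[-37,44,-16,0],[-37,44,-16,0],[-37,44,-16,0],[-37,44,-16,0]]'; python3 st2.py -.02 2.4 1.63
```

```text
clock: 19.23
position: [-0.0402, 0.8205, 0.4778]
tool_rot: [0.634, 1.443, 0.285]
force: [-0.8, -0.7, -1.5]
grip_width: 0.0853
t 19.23 pos [-0.0402  0.8205  0.4778] F [-0.8 -0.7 -1.5] M [ 0.02  0.16 -0.01] w 0.0853
 in charger axes: tool x [ 0.104  0.075 -0.992] tool y [0.007 0.997 0.076] q [-1.8   0.95  0.47  0.26 -0.28  1.93 -0.4 ]
tool shift mm [-1083.5  1576.2  -405. ]
```

```bash
python3 -m pendant '[[-39,43,-16,0],[-40,42,-16,0],[-41,41,-16,0]]'; python3 st2.py -.02 2.4 1.63
```

```text
clock: 19.6
position: [-0.0408, 0.8389, 0.504]
tool_rot: [1.162, 1.405, 0.816]
force: [-0.3, -1.5, -0.0]
grip_width: 0.0857
t 19.6 pos [-0.0408  0.8389  0.504 ] F [-0.3 -1.5 -0. ] M [-0.18  0.07 -0.01] w 0.0857
 in charger axes: tool x [ 0.067  0.151 -0.986] tool y [0.003 0.988 0.152] q [-1.79  1.    1.03  0.17 -0.82  1.93 -0.35]
tool shift mm [-920.4 1631.7 -442.3]
```

```bash
python3 -m pendant '[[-28,51,-13,0],[-26,52,-13,0],[-24,53,-13,0],[-22,54,-13,0]]'; python3 st2.py -.02 2.4 1.63
```

```text
clock: 20.1
position: [-0.0188, 0.8394, 0.5411]
tool_rot: [1.624, 1.377, 1.284]
force: [-0.1, 1.2, 0.4]
grip_width: 0.0852
t 20.1 pos [-0.0188  0.8394  0.5411] F [-0.1  1.2  0.4] M [-0.23  0.06  0.02] w 0.0852
 in charger axes: tool x [-0.01   0.193 -0.981] tool y [0.004 0.981 0.193] q [-1.74  0.99  1.42  0.17 -1.26  1.93 -0.29]
tool shift mm [-779.9 1652.2 -532.3]
```

```bash
python3 - <<'E'
from srch import *
from workcell import bot
qs=np.clip(bot.observe()["qpos"],lo,hi)
for paz in (.8,1.2,1.57,1.9):
  for pel in (-1.2,-.8,-.4,0,.4,.8):
    q=qs.copy();d=np.array([np.cos(paz)*np.cos(pel),np.sin(paz)*np.cos(pel),np.sin(pel)]);o=[]
    for k in range(8):
        q=mv(q,d)
        if k in(3,7):p,R=fk(q,P);o+=[(C@R.as_matrix()[:,0]).round(2)[:2].tolist(),p.round(2)[2].tolist()]
    print(paz,pel,o,q.round(2))
E
```

```text
0.8 -1.2 [[-0.01, 0.2], 0.33, [-0.01, 0.2], 0.11] [-1.79  1.4   1.28  0.65 -1.26  1.34  0.06]
0.8 -0.8 [[-0.01, 0.21], 0.36, [-0.02, 0.27], 0.17] [-1.48  1.41  1.26  0.17 -1.24  1.41 -0.09]
0.8 -0.4 [[-0.03, 0.26], 0.41, [-0.04, 0.36], 0.28] [-1.42  1.3   1.24  0.17 -1.24  1.42 -0.03]
0.8 0 [[-0.03, 0.3], 0.48, [-0.05, 0.43], 0.42] [-1.4   1.15  1.24  0.17 -1.23  1.49 -0.  ]
0.8 0.4 [[-0.04, 0.32], 0.55, [-0.06, 0.46], 0.55] [-1.42  1.    1.25  0.17 -1.22  1.6  -0.02]
0.8 0.8 [[-0.05, 0.33], 0.62, [-0.07, 0.47], 0.68] [-1.49  0.84  1.26  0.17 -1.18  1.75 -0.07]
1.2 -1.2 [[-0.01, 0.2], 0.33, [-0.01, 0.2], 0.1] [-1.72  1.46  1.3   0.32 -1.26  1.4  -0.18]
1.2 -0.8 [[-0.02, 0.23], 0.35, [-0.04, 0.31], 0.16] [-1.6   1.42  1.26  0.17 -1.22  1.35 -0.2 ]
1.2 -0.4 [[-0.04, 0.29], 0.4, [-0.07, 0.4], 0.27] [-1.56  1.32  1.25  0.17 -1.22  1.35 -0.17]
1.2 0 [[-0.05, 0.32], 0.46, [-0.08, 0.46], 0.4] [-1.56  1.19  1.25  0.17 -1.21  1.41 -0.15]
1.2 0.4 [[-0.06, 0.35], 0.54, [-0.09, 0.5], 0.54] [-1.57  1.03  1.26  0.17 -1.19  1.53 -0.16]
1.2 0.8 [[-0.06, 0.35], 0.6, [-0.1, 0.5], 0.66] [-1.61  0.86  1
[... 464 characters left out ...]
1.72  1.04  1.27  0.17 -1.15  1.51 -0.29]
1.57 0.8 [[-0.07, 0.35], 0.6, [-0.12, 0.5], 0.66] [-1.74  0.88  1.27  0.17 -1.12  1.67 -0.29]
1.9 -1.2 [[-0.01, 0.2], 0.32, [-0.01, 0.2], 0.1] [-1.78  1.48  1.33  0.19 -1.26  1.43 -0.37]
1.9 -0.8 [[-0.03, 0.24], 0.35, [-0.06, 0.31], 0.16] [-1.81  1.43  1.27  0.17 -1.18  1.35 -0.42]
1.9 -0.4 [[-0.05, 0.29], 0.4, [-0.11, 0.4], 0.26] [-1.84  1.33  1.27  0.17 -1.16  1.35 -0.44]
1.9 0 [[-0.07, 0.32], 0.46, [-0.13, 0.45], 0.39] [-1.85  1.19  1.27  0.17 -1.14  1.41 -0.43]
1.9 0.4 [[-0.07, 0.34], 0.53, [-0.15, 0.49], 0.53] [-1.86  1.03  1.28  0.17 -1.12  1.53 -0.42]
1.9 0.8 [[-0.07, 0.35], 0.6, [-0.14, 0.49], 0.66] [-1.86  0.87  1.28  0.17 -1.09  1.68 -0.39]
```

```bash
python3 st2.py 1.375 2.274 .541 | tail -1
```

```text
tool shift mm [ 341.6 1784.6  836.2]
```

```bash
python3 -m pendant '[[10,53,25,0],[11,53,25,0],[12,53,25,0],[13,53,25,0]]'; python3 st2.py 1.375 2.274 .541
```

```text
clock: 20.6
position: [0.1314, 0.8372, 0.5076]
tool_rot: [1.529, 1.422, 1.188]
force: [0.8, -0.1, 0.3]
grip_width: 0.0854
t 20.6 pos [0.1314 0.8372 0.5076] F [ 0.8 -0.1  0.3] M [-0.15  0.12  0.02] w 0.0854
 in charger axes: tool x [ 0.007  0.148 -0.989] tool y [0.003 0.989 0.148] q [-1.55  1.02  1.39  0.17 -1.26  1.93 -0.12]
tool shift mm [ 233.  1755.4  690. ]
```

```bash
python3 st2.py .18 .74 .22 | tail -1; python3 -c "
from srch import *
from workcell import bot
qs=np.clip(bot.observe()['qpos'],lo,hi)
q,n=goto(qs,(.18,.74,.22));print(n,q.round(2))
for paz in (1.1,1.25,1.4):
    qq=q.copy();d=np.array([np.cos(paz),np.sin(paz),0])
    for k in range(12):
        qq=mv(qq,d)
        if k%3==2: p,R=fk(qq,P);print(paz,k,(C@R.as_matrix()[:,0]).round(2),p.round(2),qq.round(2))
"
```

```text
tool shift mm [ 273.8 -117.1   76.6]
7 [-2.    1.11  1.37  1.41 -1.18  1.33  0.57]
1.1 2 [-0.01  0.17 -0.99] [0.25 0.88 0.22] [-1.68  1.25  1.31  0.79 -1.22  1.46  0.3 ]
1.1 5 [-0.01  0.22 -0.98] [0.29 0.95 0.21] [-1.38  1.36  1.26  0.17 -1.24  1.51  0.  ]
1.1 8 [-0.01  0.34 -0.94] [0.33 0.99 0.19] [-1.35  1.4   1.25  0.17 -1.25  1.34  0.03]
1.1 11 [-0.01  0.46 -0.89] [0.37 1.02 0.17] [-1.32  1.44  1.23  0.17 -1.26  1.17  0.06]
1.25 2 [-0.01  0.17 -0.99] [0.23 0.89 0.22] [-1.7   1.25  1.31  0.79 -1.22  1.46  0.27]
1.25 5 [-0.01  0.22 -0.98] [0.26 0.96 0.21] [-1.42  1.36  1.26  0.17 -1.24  1.51 -0.04]
1.25 8 [-0.02  0.35 -0.94] [0.28 1.01 0.19] [-1.41  1.4   1.25  0.17 -1.25  1.34 -0.02]
1.25 11 [-0.03  0.46 -0.89] [0.3  1.05 0.17] [-1.4   1.44  1.24  0.17 -1.26  1.17 -0.01]
1.4 2 [-0.01  0.17 -0.99] [0.21 0.89 0.22] [-1.73  1.25  1.31  0.78 -1.22  1.46  0.25]
1.4 5 [-0.01  0.22 -0.98] [0.22 0.97 0.21] [-1.46  1.36  1.27  0.17 -1.23  1.51 -0.08]
1.4 8 [-0.03  0.35 -0.94] [0.22 1.02 0.19] [-1.47  1.4   1.25  0.17 -1.24  1.34 -0.08]
1.4 11 [-0.04  0.46 -0.89] [0.23 1.07 0.17] [-1.47  1.44  1.25  0.17 -1.25  1.17 -0.09]
```

```bash
python3 -m pendant '[[55,-23,15,0],[55,-23,15,0],[55,-23,15,0],[55,-23,15,0],[55,-23,15,0]]'; python3 st2.py .904 2.604 .22
```

```text
clock: 21.22
position: [0.1638, 0.7865, 0.2971]
tool_rot: [1.668, 1.402, 1.32]
force: [0.4, 2.9, -1.4]
grip_width: 0.0855
t 21.23 pos [0.1638 0.7865 0.2971] F [ 0.4  2.9 -1.4] M [-0.06  0.06 -0.  ] w 0.0855
 in charger axes: tool x [-0.015  0.168 -0.986] tool y [0.011 0.986 0.167] q [-1.94  1.06  1.35  1.17 -1.1   1.44  0.4 ]
tool shift mm [ 402.9 1920.5   80.1]
```

```bash
python3 -m pendant '[[11,58,4,0],[11,58,4,0],[11,58,4,0],[11,58,4,0],[12,58,4,0],[13,58,4,0]]'; python3 st2.py .904 2.604 .22
```

```text
clock: 21.98
position: [0.2581, 0.9588, 0.2668]
tool_rot: [1.651, 1.322, 1.293]
force: [0.1, 0.4, -0.3]
grip_width: 0.0852
t 21.98 pos [0.2581 0.9588 0.2668] F [ 0.1  0.4 -0.3] M [-0.22  0.1   0.05] w 0.0852
 in charger axes: tool x [-0.015  0.246 -0.969] tool y [0.022 0.969 0.245] q [-1.42  1.29  1.09  0.17 -1.06  1.52 -0.05]
tool shift mm [ 478.4 1701.8   34.2]
```

Working (tilt 0.25). Continue outward.

```bash
python3 -m pendant '[[16,57,5,0],[18,57,5,0],[20,56,5,0],[22,55,5,0],[24,55,5,0]]'; python3 st2.py .904 2.604 .22
```

```text
clock: 22.6
position: [0.3149, 1.0249, 0.2138]
tool_rot: [1.641, 1.125, 1.293]
force: [0.1, 0.5, -0.2]
grip_width: 0.0855
t 22.6 pos [0.3149 1.0249 0.2138] F [ 0.1  0.5 -0.2] M [-0.46  0.17 -0.06] w 0.0855
 in charger axes: tool x [-0.026  0.43  -0.902] tool y [0.016 0.903 0.43 ] q [-1.38  1.37  1.07  0.17 -1.07  1.25 -0.  ]
tool shift mm [ 718.9 1524.2   26.9]
```

```bash
python3 -m pendant '[[26,53,7,0],[28,52,7,0]]'; python3 st2.py .06 .7 .4; python3 - <<'E'
from srch import *
from workcell import bot
q=np.clip(bot.observe()["qpos"],lo,hi)
for way in ([(.35,.5,.35),(.5,.1,.3),(.53,-.26,.25)],[(.4,.55,.3),(.55,.1,.3),(.53,-.26,.25)]):
    qq=q.copy();N=0
    for w in way:
        qq,n=goto(qq,w,16);N+=n;p,R=fk(qq,P);print(N,p.round(3),qq.round(2),(C@R.as_matrix())[:,0].round(3))
    q2=qq.copy()
    for i in range(9): q2=row(q2,(0,0,0,10),bls,w=1.75,mu=.01)
    p,R=fk(q2,P);print(" turn",q2.round(2),p.round(3),(C@R.as_matrix()).round(2).tolist())
    q3,n=goto(q2,(.55,-.18,.08));p,R=fk(q3,P);print("  down",n,q3.round(2),p.round(3),(C@R.as_matrix()).round(2).tolist())
E
python3 st2.py .4 .55 .3|tail -1
```

```text
clock: 22.85
position: [0.3396, 1.0458, 0.1961]
tool_rot: [1.636, 1.049, 1.288]
force: [0.7, 0.2, 0.4]
grip_width: 0.0851
t 22.85 pos [0.3396 1.0458 0.1961] F [0.7 0.2 0.4] M [-0.49  0.13  0.02] w 0.0851
 in charger axes: tool x [-0.027  0.497 -0.867] tool y [0.018 0.868 0.497] q [-1.36  1.4   1.07  0.17 -1.09  1.14  0.02]
tool shift mm [-381.1 -264.8 -154.9]
11 [0.35  0.512 0.347] [-1.92  0.39  1.22  1.96 -0.95  0.75  1.03] [-0.017  0.513 -0.858]
19 [0.5   0.102 0.3  ] [-0.85  0.38  1.09  2.04 -1.01  1.13  1.98] [-0.016  0.51  -0.86 ]
25 [ 0.529 -0.251  0.251] [ 0.06  0.75  0.92  1.65 -0.99  1.52  2.48] [-0.016  0.509 -0.86 ]
 turn [-0.04  0.91  1.21  1.65 -1.15  1.71  1.04] [ 0.529 -0.251  0.251] [[-0.02, 1.0, -0.02], [0.51, -0.01, -0.86], [-0.86, -0.02, -0.51]]
  down 3 [-0.05  0.97  0.88  1.82 -1.26  1.35  1.11] [ 0.549 -0.183  0.086] [[-0.02, 1.0, -0.02], [0.51, -0.01, -0.86], [-0.86, -0.02, -0.51]]
10 [0.399 0.563 0.298] [-1.67  0.55  1.01  1.85 -1.12  0.76  1.16] [-0.018  0.512 -0.859]
18 [0.548 0.107 0.3  ] [-0.75  0.47  1.01  1.93 -1.04  1.17  1.97] [-0.018  0.512 -0.859]
24 [ 0.531 -0.249  0.251] [ 0.06  0.74  0.91  1.65 -0.98  1.51  2.47] [-0.018  0.512 -0.859]
 turn [-0.04  0.91  1.2   1.65 -1.14  1.7   1.03] [ 0.53  -0.249  0.251] [[-0.02, 1.0, -0.02], [0.51, -0.01, -0.86], [-0.86, -0.03, -0.51]]
  down 3 [-0.05  0.97  0.88  1.82 -1.26  1.35  1.11] [ 0.549 -0.182  0.085] [[-0.02, 1.0, -0.02], [0.51, -0.01, -0.86], [-0.86, -0.03, -0.51]]
tool shift mm [-318.8 -332.8  218.7]
```

```bash
cat > plan.py <<'E'
import sys
from h import *
from scipy.spatial.transform import Rotation as Ro
# plan.py x y z nrows totalturn
o=bot.observe();R=Ro.from_euler("xyz",o["tool_rot"]);p=o["position"]
t=np.array([float(a) for a in sys.argv[1:4]]);n=int(sys.argv[4]);tt=float(sys.argv[5])/n
d=(t-p)*1000/n;print("norm",np.linalg.norm(d).round(1))
for i in range(n):
    print((R.inv().apply(d)).round(0).astype(int).tolist()+[round(tt,1)],end=" ");R=R*Ro.from_rotvec([np.radians(tt),0,0])
print()
E
python3 plan.py .4 .55 .3 9 30
```

```text
norm 56.7
[-35, -37, 24, 3.3] [-35, -36, 26, 3.3] [-35, -34, 28, 3.3] [-35, -32, 30, 3.3] [-35, -30, 32, 3.3] [-35, -28, 34, 3.3] [-35, -26, 35, 3.3] [-35, -24, 37, 3.3] [-35, -22, 38, 3.3]
```

```bash
python3 -m pendant '[[-35,-37,24,3],[-35,-36,26,3],[-35,-34,28,3],[-35,-32,30,3],[-35,-30,32,3],[-35,-28,34,3],[-35,-26,35,3],[-35,-24,37,3],[-35,-22,38,3]]'; python3 st2.py; python3 plan.py .54 .1 .3 8 30; python3 -c "
import sys"
```

```text
clock: 23.98
position: [0.4265, 0.6418, 0.3002]
tool_rot: [2.039, 1.038, 1.282]
force: [1.4, 0.7, 0.6]
grip_width: 0.0853
t 23.98 pos [0.4265 0.6418 0.3002] F [1.4 0.7 0.6] M [-0.47  0.13 -0.03] w 0.0853
 in charger axes: tool x [-0.025  0.507 -0.861] tool y [0.412 0.79  0.453] q [-1.62  0.71  1.04  1.64 -1.17  0.88  0.66]
norm 69.2
[-31, -32, 53, 3.8] [-31, -28, 55, 3.8] [-31, -25, 57, 3.8] [-31, -21, 58, 3.8] [-31, -17, 59, 3.8] [-31, -13, 60, 3.8] [-31, -9, 61, 3.8] [-31, -5, 62, 3.8]
```

```bash
python3 plan.py .53 -.26 .25 16 65.6
```

```text
norm 56.8
[-24, -32, 41, 4.1] [-24, -29, 43, 4.1] [-24, -25, 45, 4.1] [-24, -22, 47, 4.1] [-24, -19, 48, 4.1] [-24, -15, 49, 4.1] [-24, -12, 50, 4.1] [-24, -8, 51, 4.1] [-24, -4, 51, 4.1] [-24, -1, 52, 4.1] [-24, 3, 52, 4.1] [-24, 7, 51, 4.1] [-24, 10, 51, 4.1] [-24, 14, 50, 4.1] [-24, 17, 49, 4.1] [-24, 21, 47, 4.1]
```

```bash
python3 -m pendant '[[-24,-32,41,4.1],[-24,-29,43,4.1],[-24,-25,45,4.1],[-24,-22,47,4.1],[-24,-19,48,4.1],[-24,-15,49,4.1],[-24,-12,50,4.1],[-24,-8,51,4.1],[-24,-4,51,4.1],[-24,-1,52,4.1],[-24,3,52,4.1],[-24,7,51,4.1]]'; python3 st2.py; python3 plan.py .53 -.26 .24 4 18; python3 - <<'E'
from chg import *
import pickle
f=grab_frame("scene");g=grab_frame("side");pickle.dump((f,g),open("f2.pkl","wb"))
crop(f,165,185,115,95,7,"pics/k2.png")
crop(g,270,190,110,95,7,"pics/k4.png")
E
```

```text
clock: 25.48
position: [0.506, -0.0372, 0.2664]
tool_rot: [2.888, 1.04, 1.274]
force: [1.2, 0.6, 0.0]
grip_width: 0.0855
t 25.48 pos [ 0.506  -0.0372  0.2664] F [1.2 0.6 0. ] M [-0.46  0.11 -0.04] w 0.0855
 in charger axes: tool x [-0.021  0.506 -0.862] tool y [0.959 0.255 0.127] q [-0.48  0.58  1.11  1.97 -1.06  1.35  1.07]
norm 56.4
[-20, 9, 52, 4.5] [-20, 13, 51, 4.5] [-20, 17, 50, 4.5] [-20, 21, 48, 4.5]
```

View pics/k2.png

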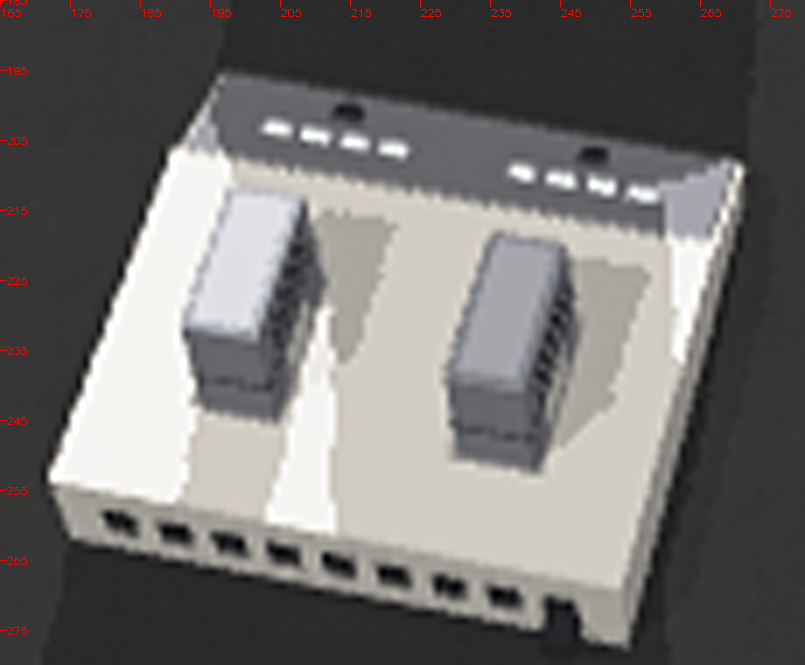

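View pics/k4.png

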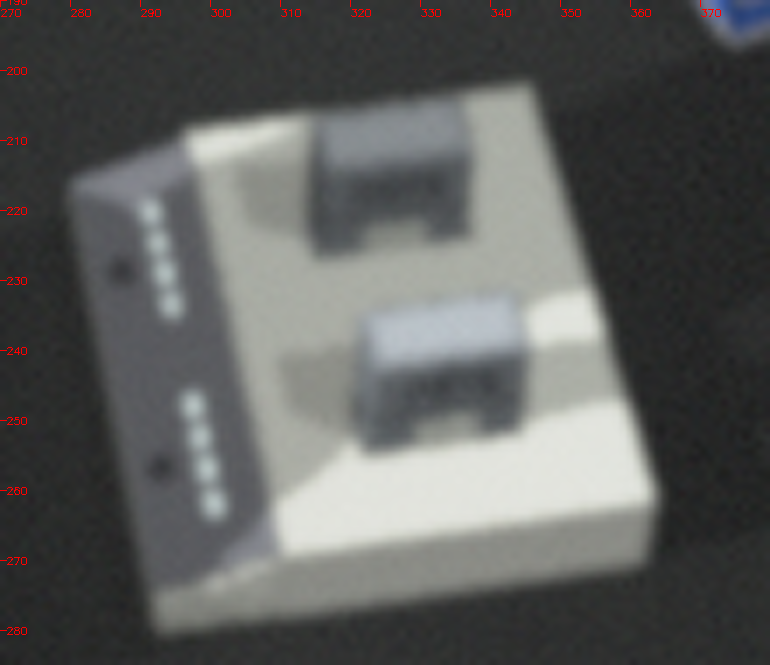

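```bash
python3 - <<'E'
from fit import *
import pickle
f,g=pickle.load(open("f2.pkl","rb"));fr={"s":f,"d":g}
s=lambda a,b:(165+a/7,185+b/7)
d=lambda a,b:(270+a/7,190+b/7)
obs=[]
def add(c,L,p): obs.append((c,L,*p))
add("s",(.093,-.108,.046),s(48,478));add("s",(.093,.108,.046),s(627,590))
for cy,P in ((-.05,[(232,188),(303,198),(260,340),(185,330)]),(.05,[(487,232),(565,242),(525,385),(450,375)])):
  for (x,y),p in zip([(-1,-1),(-1,1),(1,1),(1,-1)],P): add("s",(.018+x*.0315,cy+y*.0145,.1),s(*p))
for cy,P in ((-.05,[(362,312),(372,367),(524,347),(512,292)]),):
  for (x,y),p in zip([(-1,1),(-1,-1),(1,-1),(1,1)],P): add("d",(.018+x*.0315,cy+y*.0145,.1),d(*p))
add("d",(.093,.108,.046),d(535,85));add("d",(.093,-.108,.046),d(655,495))
for sel in ("s","d","sd"):
    r=fit([o for o in obs if o[0] in sel],[.555,-.13,-.33],fr)
    p=r.x;c,sn=np.cos(p[2]),np.sin(p[2])
    print(sel,p.round(4),"tight",(p[0]+c*.018+sn*.05).round(4),(p[1]+sn*.018-c*.05).round(4),np.abs(r.fun).max().round(1))
E
```

```text
s [ 0.5514 -0.1252 -0.3189] tight 0.5528 -0.1784 1.0
d [ 0.5522 -0.1275 -0.344 ] tight 0.5523 -0.1807 1.0
sd [ 0.5514 -0.1259 -0.3244] tight 0.5525 -0.179 1.7
```

```bash
sed -i 's/TH=-.338/TH=-.33/' st2.py; python3 - <<'E'
import numpy as np
TH=-.33;C=np.array([[np.cos(TH),np.sin(TH),0],[-np.sin(TH),np.cos(TH),0],[0,0,1]])
x=C.T@np.array([-.015,.507,-.862]);f=np.array([.553,-.1797,.081])+.019*x
print("final",f.round(4),"pre",(f-.1*x).round(4))
E
python3 st2.py|tail -1
python3 plan.py .5354 -.2232 .151 4 15.6
```

```text
final [ 0.5559 -0.1705  0.0646] pre [ 0.5408 -0.2189  0.1508]
 in charger axes: tool x [-0.011  0.504 -0.864] tool y [0.962 0.24  0.127] q [-0.47  0.58  1.11  1.97 -1.06  1.34  1.07]
norm 54.1
[4, 7, 53, 3.9] [4, 11, 53, 3.9] [4, 15, 52, 3.9] [4, 18, 51, 3.9]
```

```bash
python3 plan.py .5408 -.2189 .155 4 15.6
```

```text
norm 52.9
[4, 9, 52, 3.9] [4, 12, 51, 3.9] [4, 16, 50, 3.9] [4, 19, 49, 3.9]
```

```bash
python3 -m pendant '[[4,9,52,3.9],[4,12,51,3.9],[4,16,50,3.9],[4,19,49,3.9],[0,0,0,0]]'; python3 st2.py .5559 -.1705 .0646; python3 -c "
from h import *
g=grab_frame('wrist');cv2.imwrite('pics/m1.png',g['img'][:,:,::-1])"
```

```text
clock: 26.2
position: [0.5416, -0.2139, 0.1533]
tool_rot: [-3.119, 1.043, 1.276]
force: [0.3, 0.3, 0.6]
grip_width: 0.0852
t 26.2 pos [ 0.5416 -0.2139  0.1533] F [0.3 0.3 0.6] M [-0.52  0.16  0.01] w 0.0852
 in charger axes: tool x [-0.017  0.503 -0.864] tool y [ 1.     0.015 -0.012] q [-0.02  0.91  0.96  1.75 -1.17  1.45  1.08]
tool shift mm [99.6  1.2  5.1]
```

View pics/m1.png

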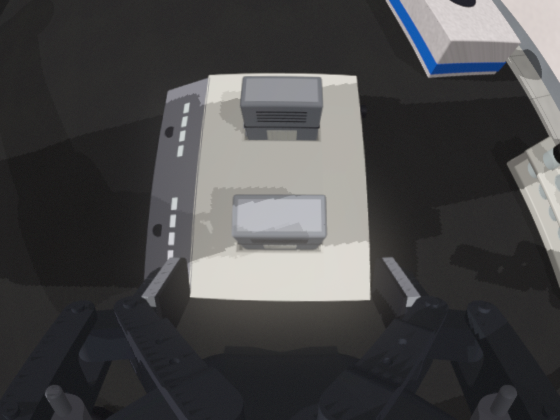

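```bash
python3 -m pendant '[[34,0.5,2,0],[34,0.5,2,0],[31,0,1,0],[0,0,0,0]]'; python3 st2.py .5559 -.1705 .0646; python3 - <<'E'
from h import *
f=grab_frame("scene");g=grab_frame("side")
crop(f,160,175,110,90,7,"pics/n1.png")
crop(g,280,180,100,85,7,"pics/n2.png")
E
```

```text
clock: 26.75
position: [0.5559, -0.1655, 0.067]
tool_rot: [-3.12, 1.04, 1.281]
force: [0.5, -1.2, 0.7]
grip_width: 0.0852
t 26.75 pos [ 0.5559 -0.1655  0.067 ] F [ 0.5 -1.2  0.7] M [-0.47  0.15  0.02] w 0.0852
 in charger axes: tool x [-0.02   0.506 -0.863] tool y [ 1.     0.022 -0.011] q [-0.02  0.96  0.78  1.81 -1.24  1.25  1.12]
tool shift mm [-0.4  1.5  5.3]
```

View pics/n1.png

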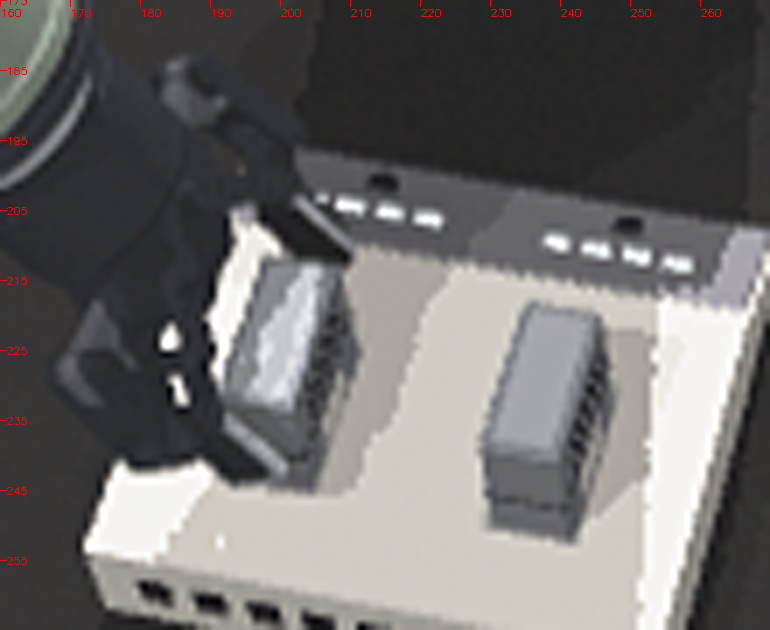

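View pics/n2.png

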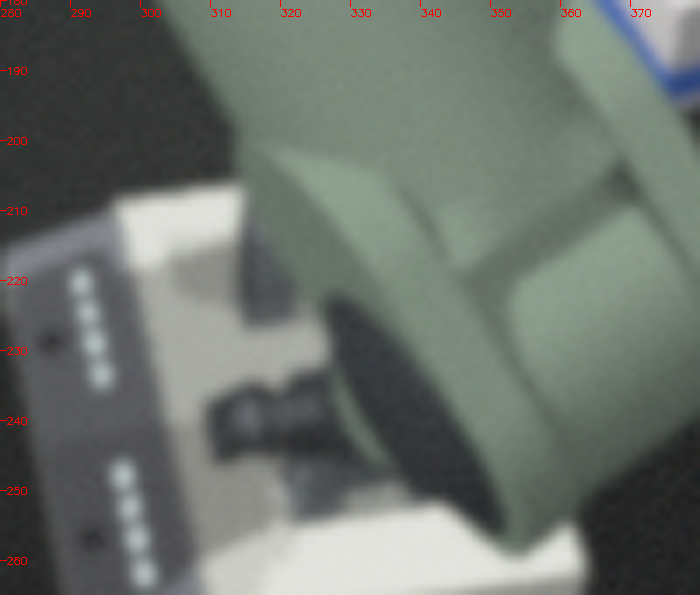

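```bash
python3 -m pendant '[[0,1,5,0],[0,0,0,0]]'; python3 -m pendant '[[0,0,0,0],[0,0,0,0],[0,0,0,0],[0,0,0,0]]' -1 110; python3 st2.py .5559 -.1705 .0646
```

```text
clock: 27.1
position: [0.5548, -0.1731, 0.0642]
tool_rot: [-3.12, 1.043, 1.278]
force: [-0.5, -0.5, 0.2]
grip_width: 0.0855
clock: 27.6
position: [0.5543, -0.1725, 0.0643]
tool_rot: [-3.117, 1.042, 1.281]
force: [-5.4, -1.0, 9.8]
grip_width: 0.0623
t 27.6 pos [ 0.5543 -0.1725  0.0643] F [-5.4 -1.   9.8] M [0.27 0.98 0.55] w 0.0623
 in charger axes: tool x [-0.02   0.504 -0.863] tool y [ 1.     0.019 -0.012] q [-0.01  0.96  0.78  1.81 -1.24  1.26  1.12]
tool shift mm [ 1.   0.9 -2.2]
```

```bash
python3 -m pendant '[[-0.9,2.2,-0.5,4],[-0.9,2.2,-0.5,4],[0,0,0,0]]'; python3 st2.py; python3 - <<'E'
from h import *
f=grab_frame("scene");g=grab_frame("side")
crop(f,160,185,110,85,7,"pics/o1.png")
E
```

```text
clock: 27.98
position: [0.5588, -0.1731, 0.0661]
tool_rot: [-2.976, 1.041, 1.282]
force: [-4.0, 3.4, 8.0]
grip_width: 0.0626
t 27.98 pos [ 0.5588 -0.1731  0.0661] F [-4.   3.4  8. ] M [0.99 0.61 0.32] w 0.0626
 in charger axes: tool x [-0.021  0.505 -0.863] tool y [ 0.991 -0.101 -0.083] q [-0.01  0.97  0.78  1.8  -1.24  1.27  0.97]
```

View pics/o1.png

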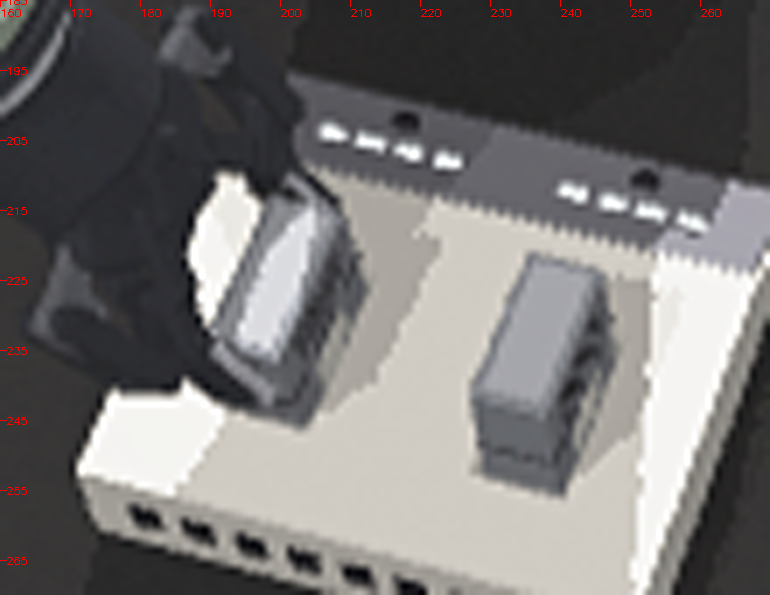

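```bash
python3 -m pendant '[[-1.4,-2.9,-0.8,-5.3],[-1.4,-2.9,-0.8,-5.3],[-1.4,-2.9,-0.8,-5.3],[0,0,0,0]]'; python3 st2.py; python3 - <<'E'
from h import *
f=grab_frame("scene");g=grab_frame("side")
crop(f,160,185,110,85,7,"pics/p1.png")
E
```

```text
clock: 28.58
position: [0.5506, -0.1709, 0.0705]
tool_rot: [3.029, 1.043, 1.281]
force: [-0.4, -0.1, -11.3]
grip_width: 0.0624
t 28.57 pos [ 0.5506 -0.1709  0.0705] F [ -0.4  -0.1 -11.3] M [-1.63  0.53  0.05] w 0.0624
 in charger axes: tool x [-0.02   0.503 -0.864] tool y [0.989 0.137 0.057] q [ 0.01  0.94  0.75  1.82 -1.22  1.23  1.24]
```

View pics/p1.png

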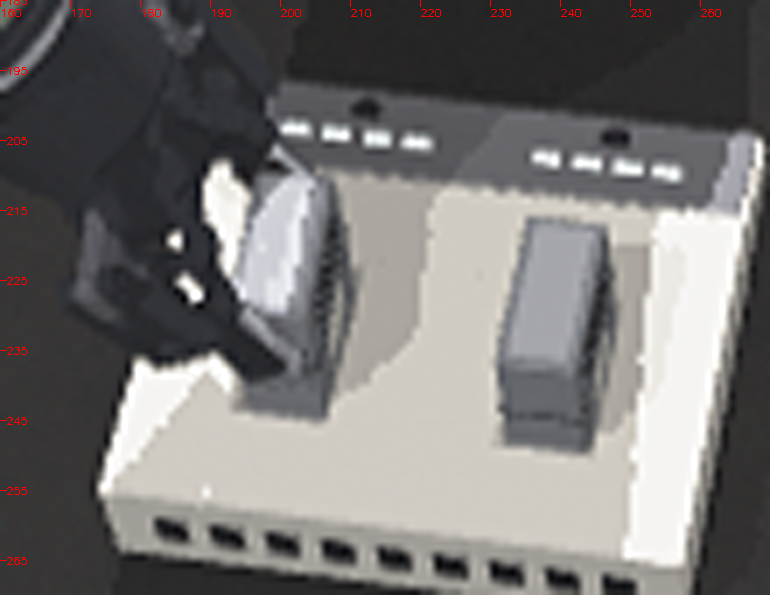

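```bash
python3 -m pendant '[[-1.1,3,-0.6,6],[-1.1,3,-0.6,6],[-1.1,3,-0.6,6],[0,0,0,0]]'; python3 st2.py; python3 - <<'E'
from h import *
f=grab_frame("scene")
crop(f,160,185,110,85,7,"pics/q1.png")
E
```

```text
clock: 29.18
position: [0.5598, -0.1733, 0.0748]
tool_rot: [-2.941, 1.042, 1.281]
force: [-0.0, 2.1, -0.0]
grip_width: 0.0626
t 29.18 pos [ 0.5598 -0.1733  0.0748] F [-0.   2.1 -0. ] M [0.1  0.6  0.01] w 0.0626
 in charger axes: tool x [-0.02   0.504 -0.863] tool y [ 0.986 -0.133 -0.101] q [-0.01  0.95  0.78  1.79 -1.23  1.26  0.92]
```

View pics/q1.png

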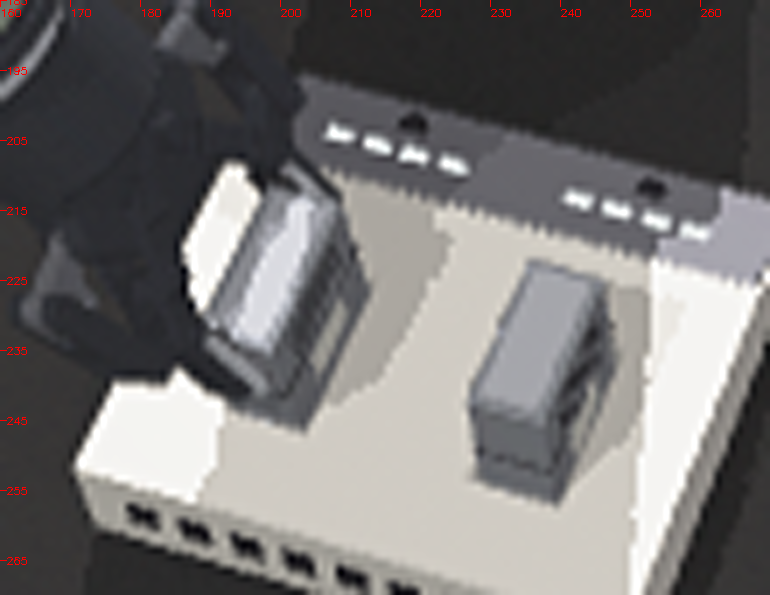

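```bash
python3 -m pendant '[[-1.3,-3,-0.7,-6.3],[-1.3,-3,-0.7,-6.3],[-1.3,-3,-0.7,-6.3],[0,0,0,0]]'; python3 st2.py; python3 -m pendant '[[-1.1,3,-0.6,6],[-1.1,3,-0.6,6],[-1.1,3,-0.6,6],[0,0,0,0]]'; python3 st2.py; python3 - <<'E'
from h import *
f=grab_frame("scene")
crop(f,160,185,110,85,7,"pics/r1.png")
E
```

```text
clock: 29.72
position: [0.5518, -0.1708, 0.08]
tool_rot: [3.007, 1.042, 1.277]
force: [3.4, -0.9, -1.5]
grip_width: 0.0624
t 29.73 pos [ 0.5518 -0.1708  0.08  ] F [ 3.4 -0.9 -1.5] M [-0.82 -0.63 -0.41] w 0.0624
 in charger axes: tool x [-0.018  0.504 -0.863] tool y [0.986 0.151 0.067] q [ 0.01  0.91  0.73  1.82 -1.19  1.22  1.24]
clock: 30.22
position: [0.5594, -0.173, 0.0835]
tool_rot: [-2.953, 1.042, 1.282]
force: [-3.9, 0.6, 5.1]
grip_width: 0.0624
t 30.23 pos [ 0.5594 -0.173   0.0835] F [-3.9  0.6  5.1] M [0.31 1.2  0.68] w 0.0624
 in charger axes: tool x [-0.021  0.504 -0.864] tool y [ 0.988 -0.121 -0.095] q [-0.01  0.93  0.77  1.79 -1.21  1.26  0.92]
```

View pics/r1.png

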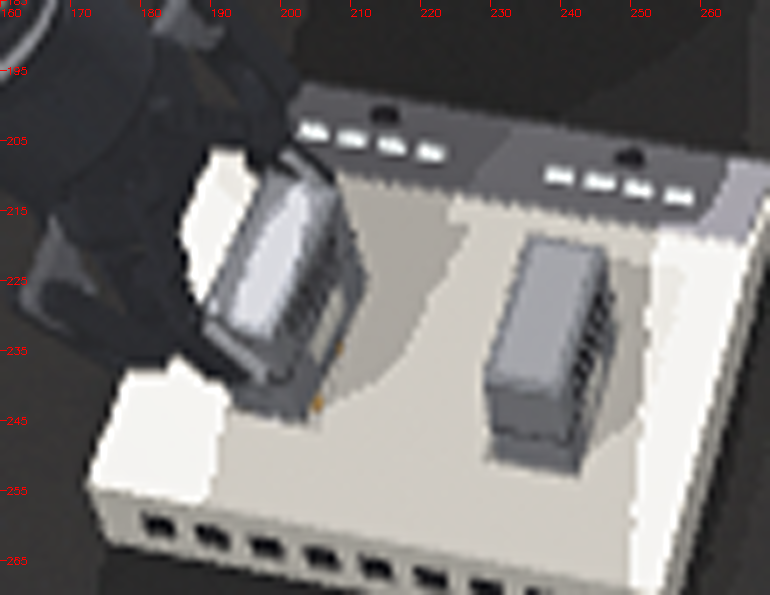

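```bash
python3 -m pendant '[[-2,-2.4,-1.2,-4.7],[-3,-2.4,-1.8,-4.7],[-5,0,-3,0],[-4,0,-2.3,0],[0,0,0,0]]'; python3 st2.py; python3 - <<'E'
from h import *
f=grab_frame("scene");g=grab_frame("side")
crop(f,160,185,110,85,7,"pics/s1.png")
crop(g,280,180,100,85,7,"pics/s2.png")
E
```

```text
clock: 30.9
position: [0.5562, -0.1712, 0.1002]
tool_rot: [-3.121, 1.042, 1.279]
force: [0.6, -0.4, -1.6]
grip_width: 0.0624
t 30.9 pos [ 0.5562 -0.1712  0.1002] F [ 0.6 -0.4 -1.6] M [-0.79  0.26  0.01] w 0.0624
 in charger axes: tool x [-0.019  0.504 -0.864] tool y [ 1.     0.021 -0.01 ] q [-0.    0.89  0.76  1.8  -1.17  1.25  1.06]
```

View pics/s1.png

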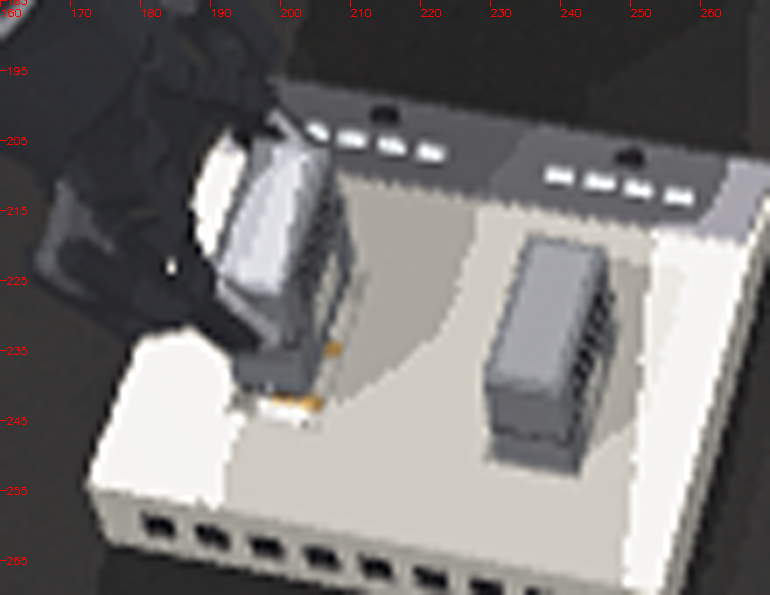

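View pics/s2.png

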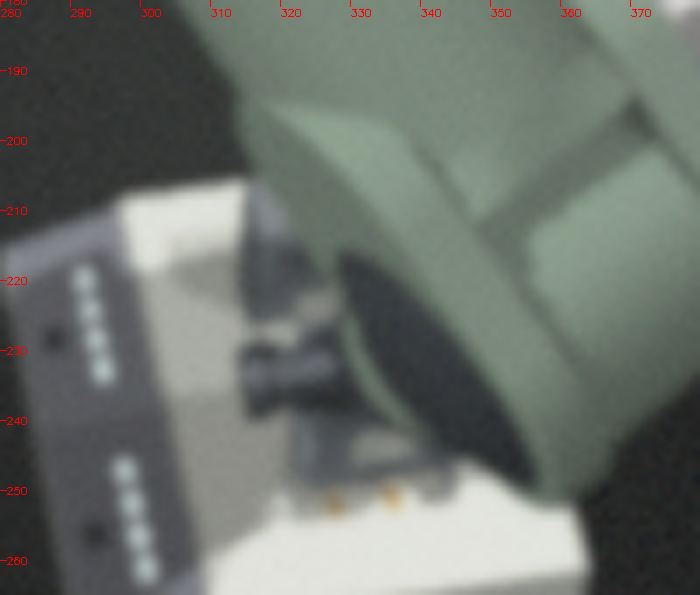

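```bash
python3 - <<'E'
from h import *
f=grab_frame("scene");g=grab_frame("side");w=grab_frame("wrist")
crop(f,180,195,45,55,11,"pics/t1.png")
crop(g,300,215,60,45,12,"pics/t2.png")
cv2.imwrite("pics/t3.png",w["img"][:,:,::-1])
E
```

```text
(no output)
```

View pics/t1.png

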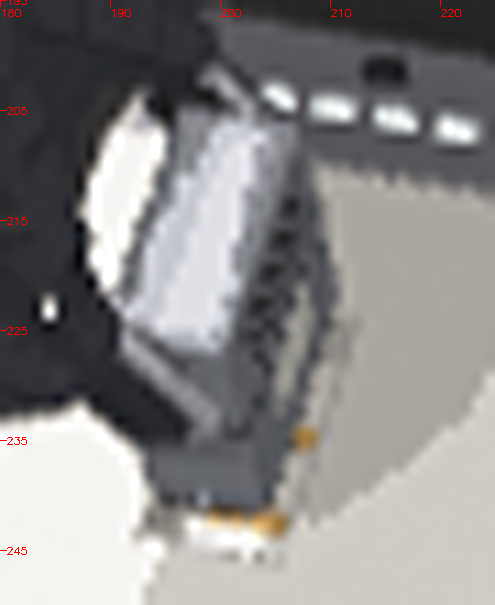

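View pics/t2.png

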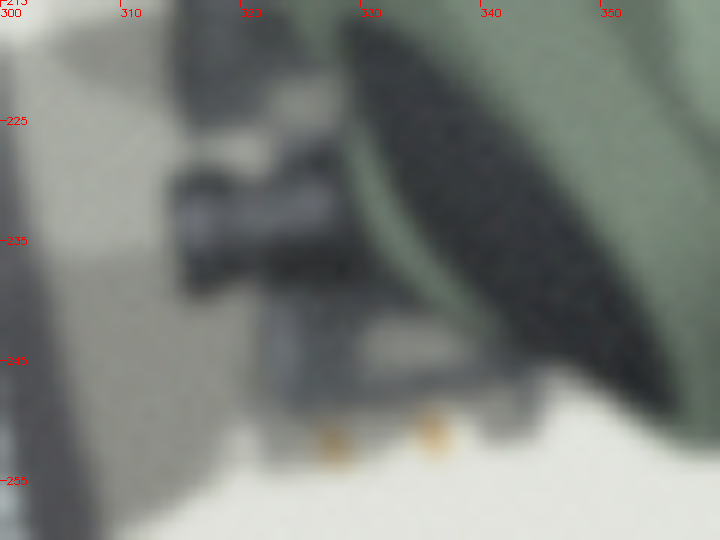

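View pics/t3.png

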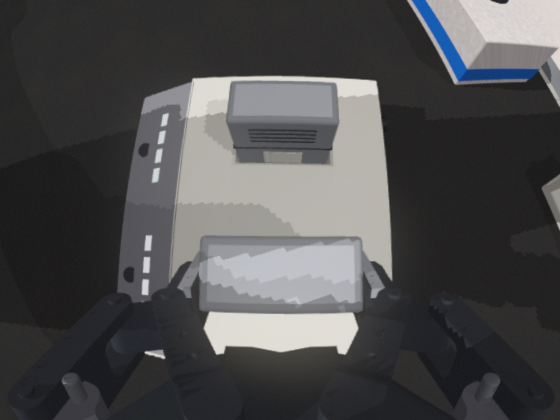

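```bash
python3 - <<'E'
from h import *
f=grab_frame("scene")
s=lambda a,b:(180+a/11-.45,195+b/11-.45)
TH=-.32
ax=np.array([np.cos(TH),np.sin(TH)]);ay=np.array([-ax[1],ax[0]]);c=np.array([.553,-.1797])
for n,a,b,z in [("topFL",173,108,.136),("topFR",293,122,.136),("topRR",235,355,.136),("topRL",122,328,.136),("footRL",155,492,.056),("footRR",272,512,.056),("bayRL",148,535,.046),("bayRR",280,560,.046)]:
    P=plane(f,*s(a,b),z)[:2]-c;print(n,(1000*P@ax).round(1),(1000*P@ay).round(1))
E
python3 st2.py
```

```text
topFL -29.0 -13.5
topFR -30.7 14.6
topRR 31.8 19.4
topRL 30.1 -7.3
footRL 26.9 -12.9
footRR 26.6 15.7
bayRL 33.2 -14.2
bayRR 33.5 18.3
t 31.2 pos [ 0.5559 -0.1711  0.0997] F [-0.6 -0.1 -3. ] M [-0.77  0.21 -0.01] w 0.0622
 in charger axes: tool x [-0.02   0.504 -0.864] tool y [ 1.     0.022 -0.011] q [-0.    0.89  0.76  1.8  -1.17  1.25  1.06]
```

```bash
python3 - <<'E'
from h import *
f=grab_frame("scene");cv2.imwrite("pics/u1.png",f["img"][:,:,::-1])
E
```

```text
(no output)
```

View pics/u1.png

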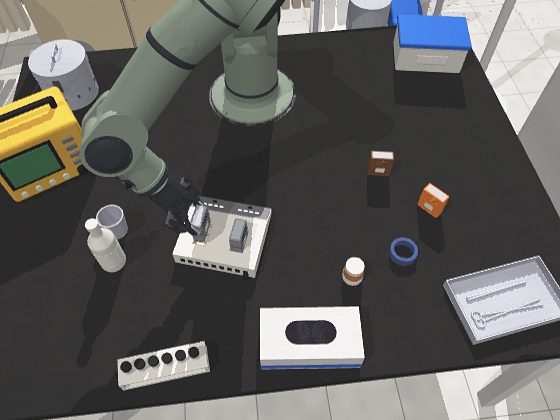

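```bash
python3 -c "
from workcell import job_done
print(job_done())"; python3 st2.py
```

```text
the job is handed in; nothing more can be done
None
the job is handed in; nothing more can be done
```

The drained pack is in the free bay, and the charged pack is free and held upright above its own bay. I handed the job in at about 31 s.

- **Drained pack:** I pressed it down until it met the bay floor at about 53 N, then let go of it. In the pictures it stands level and square, parallel to the charged pack.
- **First try at the charged pack:** A grip at one end with a sideways pull only slid the charger about 4–5 mm, turned it slightly, and did not lean the pack. I released it.
- **Tilting the gripper:** The moves can't lean a gripper that points straight down. I pushed the arm against its reach limit, which left the tool tilted about 0.53 rad, and then gripped the pack across its two ends with 110 N.
- **Rocking:** I leaned it five times, alternating sides, by about 0.06–0.10 rad each way, until the springs let go. I then set it upright and raised it.

**Last checks:**
- **Charged pack:** Its foot is about 10 mm above the rim. The tool is back at the angle it had when it gripped, and only the pack's weight shows on the wrist. The picture alone suggested a lean of about 0.03 rad, but the upright drained pack gave the same reading earlier, so I take it as measuring error.
- **Charger:** The pictures show it still on the table, a few millimetres from where it started. It turned back and forth a little while I rocked the pack. The largest upward pull I read was about 11 N, and I did not measure whether an edge lifted briefly.
- **Other things:** They look unmoved in the last picture, except the clipper, which the arm hides, so I could not check it.
- **Joint 6:** At the reach limit it read 1.931 rad against its 1.93 limit. I don't know if that counts as passing its range.

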